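# Crosswise riser for a microscope specimen

## Task

Build the riser on the black stage plate up to height: first lay the two steel bars from the sloped rack crosswise on the two bars already there, one at each end of them, level and flush all round so that the four make a square, and let go of them. Then push the wide aluminium slat home against both fences of the squaring corner, so that it touches the side fence and the end fence squarely, and only then pick it up and lay it flat across the middle of the upper two bars, crosswise to them, its ends flush with their outer faces. Work gently: do not drop the parts, press hard on the stack or the corner, shift the lower bars, or disturb the other things on the bench.

Things in the scene. Friction and masses are not known exactly. Their poses are not given: they have to be found in the camera images.
- stage_top (a point): Centre of the top face of the black stage plate (170 x 170 x 20 mm, square, fixed, top 20 mm above the bench). x and y run parallel to its sides, z up. The two lower bars lie on it along its y axis, centred 51 mm either side of this point in x (x = -51 and +51 mm, within 1 mm).
- low_near_c (a point): Centre of a bare steel bar, 120 x 18 x 18 mm, 0.28 kg, lying loose on the stage plate at its x = -51 mm; its own x runs along its length (the stage's y), z up.
- low_far_c (a point): Centre of the second lower bar, same size, loose at the stage's x = +51 mm; x along its length.
- bar_a_c (a point): Centre of a bare steel bar, 120 x 18 x 18 mm, about 0.28 kg, lying loose on a rail of the sloped rack. Its x runs along its length and rises at 30 degrees away from the robot; its y is level, across it; its z is square to its upper face (leaning 30 degrees from vertical towards the robot).
- bar_b_c (a point): Centre of the other rack bar, same size and attitude, on the neighbouring rail 66 mm to the side. The two bars are interchangeable.
- rack: Fixed aluminium rack, base 140 x 130 x 8 mm; origin under its middle, x up the slope, z up. Two rails 14 mm wide (fingers pass beside them), inclined 30 degrees, at y = +33 and -33 mm. Each bar's low end sits in a pocket (end lip, cheeks 2 mm clear, 18 mm long, 12 mm above the rail): lift it square to the slope. Bar centre 73 mm, high end 111 mm above the bench.
- slat_c (a point): Centre of the wide aluminium slat, 44 mm (its x) x 120 mm (its y, the length) x 12 mm thick (z), about 0.17 kg, lying loose and askew on the squaring corner's base plate.
- corner_home (a point): Where the slat's centre (half-way up) lies when squared in the corner, the slat's x and y along this point's; 14 mm above the bench, 6 mm above the corner's base plate. Side fence on the +x side, 22 mm away: two lugs 24 mm long, 45 mm either side in y, 66 mm gap between for a finger. End fence on the +y side, 60 mm away: a straight 100 mm strip along x, from 90 mm before to 10 mm past this point.
- corner: The squaring corner: fixed grey base plate, 150 mm (x) by 210 mm (y), 8 mm thick, with dark fences standing 14 mm above it; origin under the middle of the plate, axes as for corner_home, which lies 28 mm in x and 15 mm in y from it.
- stage: The black stage plate itself; origin under its middle, axes as for stage_top.
- jar: Bystander: small glass jar with a white cap, 38 mm across, 45 mm high; origin under its middle.
- loupe: Bystander: black eyepiece loupe, 38 mm across, 40 mm high; origin under its middle.
- block: Bystander: short steel block 44 x 18 x 18 mm, not one of the bars; origin under its middle.
- puck: Bystander: black specimen mount, 36 mm across, 22 mm high; origin under its middle.
- mouse: Bystander: black computer mouse, 100 x 58 x 32 mm; origin under its middle.
- driver: Bystander: screwdriver, 170 mm long, lying; origin near its middle.
- low_near: The bar of low_near_c as a body; origin at the centre of its underside, 9 mm below that point.
- low_far: The bar of low_far_c as a body; origin at the centre of its underside, 9 mm below that point.
- bar_a: The bar of bar_a_c as a body; origin at the centre of its underside, 9 mm below that point.
- bar_b: The bar of bar_b_c as a body; origin at the centre of its underside, 9 mm below that point.
- slat: The wide slat as a body; origin at the centre of its underside, 6 mm below the point.

How it is judged:
On the way, in this order (a step that is already met when the one before it is completed fails the run):
1. both rack bars lie crosswise on the lower pair, flush, and released (x of low_near_c in the frame of stage_top between -0.058 and -0.044 m and y of low_near_c in the frame of stage_top between -0.007 and 0.007 m and z of low_near_c in the frame of stage_top between 0.006 and 0.012 m and angle between the x axis of each of low_near_c, low_far_c and the y axis of stage_top, either way round below 0.08 rad and x of low_far_c in the frame of stage_top between 0.044 and 0.058 m and y of low_far_c in the frame of stage_top between -0.007 and 0.007 m and z of low_far_c in the frame of stage_top between 0.006 and 0.012 m and (((x of bar_a_c in the frame of stage_top between -0.007 and 0.007 m and y of bar_a_c in the frame of stage_top between 0.044 and 0.058 m and z of bar_a_c in the frame of stage_top between 0.024 and 0.03 m and angle between the x axis of bar_a_c and the x axis of stage_top, either way round below 0.08 rad) and (x of bar_b_c in the frame of stage_top between -0.007 and 0.007 m and y of bar_b_c in the frame of stage_top between -0.058 and -0.044 m and z of bar_b_c in the frame of stage_top between 0.024 and 0.03 m and angle between the x axis of bar_b_c and the x axis of stage_top, either way round below 0.08 rad)) or ((x of bar_a_c in the frame of stage_top between -0.007 and 0.007 m and y of bar_a_c in the frame of stage_top between -0.058 and -0.044 m and z of bar_a_c in the frame of stage_top between 0.024 and 0.03 m and angle between the x axis of bar_a_c and the x axis of stage_top, either way round below 0.08 rad) and (x of bar_b_c in the frame of stage_top between -0.007 and 0.007 m and y of bar_b_c in the frame of stage_top between 0.044 and 0.058 m and z of bar_b_c in the frame of stage_top between 0.024 and 0.03 m and angle between the x axis of bar_b_c and the x axis of stage_top, either way round below 0.08 rad))) and contact force between each of bar_a, bar_b and the fingers below 0.1 N), for 0.2 s.
2. the slat lies squared against both fences of the corner (x of slat_c in the frame of corner_home between -0.002 and 0.002 m and y of slat_c in the frame of corner_home between -0.002 and 0.002 m and z of slat_c in the frame of corner_home between -0.003 and 0.003 m and angle between the y axis of slat_c and the y axis of corner_home, either way round below 0.035 rad), for 0.2 s.
At the end, for the whole second after the job is handed in: Lower bars within 7 mm of where they lay; rack bars on them along the stage's x at y = +51 and -51 mm, either way round (7 mm, height 3 mm, 0.08 rad); slat on these along the stage's y, centred (8 mm, height 3 mm, 0.08 rad); all released and at rest (all of step 1 and x of slat_c in the frame of stage_top between -0.008 and 0.008 m and y of slat_c in the frame of stage_top between -0.008 and 0.008 m and z of slat_c in the frame of stage_top between 0.039 and 0.045 m and angle between the y axis of slat_c and the y axis of stage_top, either way round below 0.08 rad and contact force between each of low_near, low_far, slat and the fingers below 0.1 N and linear speed of each of low_near, low_far, bar_a, bar_b, slat below 0.02 m/s); the robot touches nothing.
It fails at once if a bar or the slat is dropped (moves faster than 0.35 m/s, a fall of some 6 mm, with the robot not touching it) ((linear speed of bar_a above 0.35 m/s and contact force between bar_a and the arm below 0.01 N and contact force between bar_a and the fingers below 0.01 N) or (linear speed of bar_b above 0.35 m/s and contact force between bar_b and the arm below 0.01 N and contact force between bar_b and the fingers below 0.01 N) or (linear speed of slat above 0.35 m/s and contact force between slat and the arm below 0.01 N and contact force between slat and the fingers below 0.01 N)).
It fails at once if the stage or the stack on it is pressed hard (total force on the stage plate or on a lower bar over 60 N, their own weight of about 13 N included) (contact force between any of stage, low_near, low_far and anything else above 60 N).
It fails at once if the squaring corner is pressed hard (over 90 N) (contact force between corner and anything else above 90 N).
It fails at once if another thing on the bench is shifted by more than 20 mm (distance of any of jar, loupe, block, puck, mouse, driver from where it was at the start of the episode above 0.02 m).
It also fails if it takes over 72 s, if anything falls off the work surface, if the arm or the gripper's body presses on something with over 40 N, if the wrist force passes 120 N, or if a joint passes its speed limit or range.

## Robot

A 6-joint arm with a two-finger parallel gripper is mounted at the origin on the work surface. World frame = base frame: x ahead of the robot, y to its left, z up, the work surface at z = 0. Lengths are in m, angles in rad, forces in N, time in s.
With the tool pointing down it reaches from about 0.375 to 0.975 m from the base axis. Payload 3.8 kg.
Tool frame: the origin (TCP) lies at the very end of the fingers, on their centre line; the grasp point (between the pads) lies 19 mm behind it; z points along the fingers, y is the direction in which the jaws open and shut (so a half turn about z gives the same grasp; the last joint's range is limited). The gripper opens to 85 mm and grips with 20 to 120 N. Pads are 22 mm wide; open, the fingers measure 114 mm over their backs; the gripper's body (76 mm by 85 mm) begins 54 mm behind the grasp point. The pads swing forward as they close: fully open they stand 13 mm farther back than shut.
Start: joints at [-1.278, 0.264, 1.604, -0, 1.274, -0.037], TCP at [0.219, -0.639, 0.231] pointing down, gripper open.
Joint ranges: [-2.63, 2.63], [-0.94, 2.18], [0.31, 2.57], [-1.31, 4.45], [0, 2.66], [-2.55, 2.55]. Speed limits (rad/s): [2.57, 2.57, 3.14, 3.14, 3.14, 3.14].

## Interface

Orientations are given as a rotation vector (axis times angle).
In Python, from workcell import bot, viewer, finish_job gives the robot as it stands.
- The arm moves only by the tool servo_tool, never from a script. Its argument "plan" is a list that holds one entry, the list of rows, each a list of 6 numbers: the shift along the tool's x, y, z in cm, then the turn, a rotation vector about the tool's x, y, z in degrees. A call has 1 to 20 rows; each row is the pose to reach, as a shift and turn from the pose measured when the call began, along the tool's axes at that moment; what a row does not reach only later rows make up. A row lasts 1/12 s, in which the tool goes at most 41.7 mm and 7.16 degrees, less where a joint would pass 70% of its speed; a pose out of reach is approached as far as the arm can. A call with a gripper value outside its range is refused whole. "claw" is the finger opening in cm, from 0 to 8.54, set as the call begins (left out, the last holds). The fingers move at their own pace and stop on an object; "grip_force" is the grip in N (left out, the last holds). Time passes only in rows, so rows that repeat a pose let the fingers close. It gives the time, the measured TCP pose, the force and the opening at its end, in the units of the state.
- bot.read_state(): the state, without advancing time (a new reading comes with each control period).
- viewer.read_camera(name): name is "scene" or "top" or "wrist"; returns a dict with "color" (480x640x3 uint8, red, green, blue), "fx", "fy", "cx", "cy" (pixels), "eye" and "rotation" of the camera in the world; the wrist camera has in their place "T_tool_cam" (4x4, takes a point from camera to tool coordinates, whose origin is the TCP and whose axes are the flange's). Camera axes: x right, y down, z forward; pixel columns grow to the right and rows downward; lengths in m; the calibration is good to about 2 mm. A picture is of the moment at which its call begins: read the wrist's pose just before it. There is no depth.
- finish_job(): hands the job in, once; it reports no verdict.
The state is a dict: "time": time; "q": joint angles; "joint_vel": joint speeds; "joint_torque": joint torques, N m; "tool_pos": TCP position; "tcp_rot": TCP orientation; "wrist_force": force on the tool from outside, world axes, zero at the start; "torque": the same for the moment, N m; "width": opening from 0.0 (shut) to 1.0 (fully open).
Only numpy, scipy, OpenCV 4.12 (cv2) and the standard library are available. Lean on these libraries where they do the work, as an engineer would, in place of code of your own. Each camera call takes 0.05 s, during which the arm holds its last target.

## Working session

There is one attempt and no reset: what is moved stays moved. The work goes in short steps, Python scripts to look and compute and a tool call to move; the robot and the scene stay as the last step left them, time stands still between calls to the robot, and variables do not carry over. Pictures are saved under pics/ and viewed, and the job is handed in when it is done.

Besides the shell and the picture viewer there is one more tool, called after "Emit:" as name(argument=value, ...) on one line, values as JSON. servo_tool: Moves the arm, as the interface text tells. Its arguments: {"type":"object","properties":{"plan":{"type":"array"},"claw":{"type":"number"},"grip_force":{"type":"number"}},"required":["plan"]}

```bash
ls -la && mkdir -p pics
python3 - <<'E'
from workcell import bot, viewer
import cv2, json
print(bot.read_state())
for n in ["scene","top","wrist"]:
    s=bot.read_state()
    c=viewer.read_camera(n)
    cv2.imwrite(f"pics/{n}0.png",c["color"][:,:,::-1])
    print(n,{k:(v.tolist() if hasattr(v,'tolist') else v) for k,v in c.items() if k!="color"})
E
```

```text
total 12
drwxr-xr-x  3 agent agent 4096 Dec  6 20:18 .
drwxr-xr-x 23 root  root  4096 Dec  6 20:18 ..
drwxr-xr-x  2 agent agent 4096 Dec  6 20:18 pics
{'time': 0.0, 'q': array([-1.27790421e+00,  2.64772707e-01,  1.60543016e+00, -2.31957644e-06,
        1.27369271e+00, -3.68838763e-02]), 'joint_vel': array([-1.54386138e-03,  8.51181484e-05,  1.40847804e-04,  1.52958849e-04,
       -1.87216938e-03, -5.84511466e-04]), 'joint_torque': array([-7.73327483e-04, -5.15115058e+01, -3.67314434e+01, -2.99759095e-04,
        1.29549552e-02,  4.20899744e-05]), 'tool_pos': array([ 0.21837487, -0.63789887,  0.22991853]), 'tcp_rot': array([-3.09672940e+00, -5.15293005e-01,  4.64898080e-04]), 'wrist_force': array([0.66053399, 0.33225854, 0.19129698]), 'torque': array([ 0.03125506,  0.01720268, -0.0183234 ]), 'width': 0.999211180382526}
scene {'fx': 464.58779359706506, 'fy': 464.58779359706506, 'cx': 325.1422118916004, 'cy': 232.0052441781482, 'eye': [1.0546872525425581, 0.21377064240945415, 0.796659546038704], 'rotation': [-1.4497045190175795, -2.2600647194286907, 0.7632658916875198]}
top {'fx': 533.9838421279986, 'fy': 533.9838421279986, 'cx': 306.78121664478044, 'cy': 228.22056529708055, 'eye': [0.33653080036795063, -0.018214645912559783, 1.2902298424991239], 'rotation': [-2.1197299842633166, 2.157235744186951, -0.15738401237793162]}
wrist {'fx': 369.2381353776545, 'fy': 369.2381353776545, 'cx': 319.43466597908946, 'cy': 244.4944381039338, 'T_tool_cam': [[0.0001863786385845752, -0.958922059922565, -0.2836696110916107, 0.07300861747304456], [0.9999999813475844, 0.0001930972024119924, 4.277751152682017e-06, -0.0007363265400589514], [5.067377836392429e-05, -0.28366960659776896, 0.9589220780255471, -0.1426379289632965], [0.0, 0.0, 0.0, 1.0]]}
```

View pics/scene0.png

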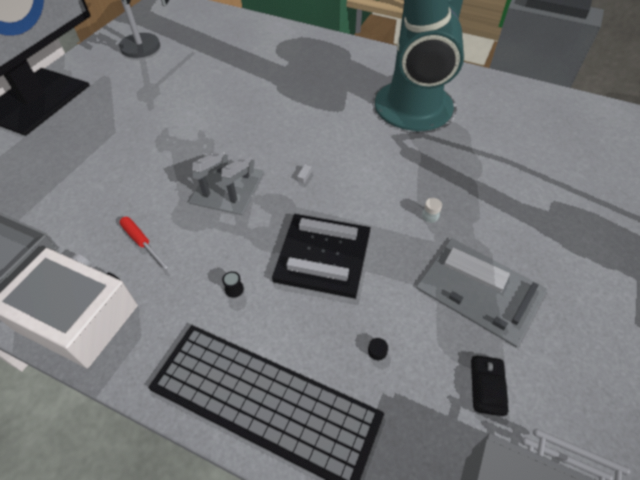

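View pics/top0.png

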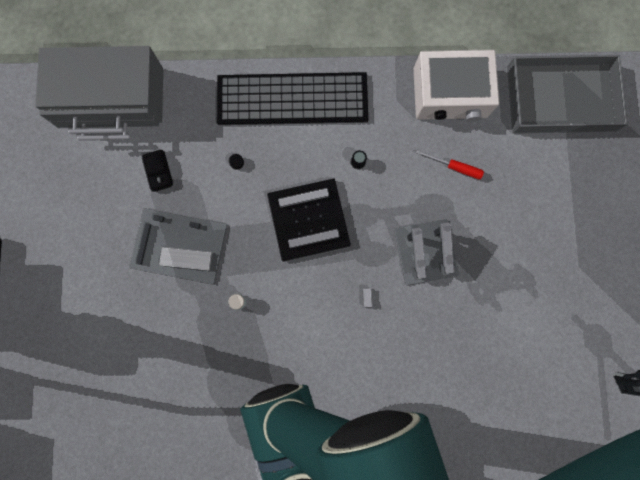

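View pics/wrist0.png

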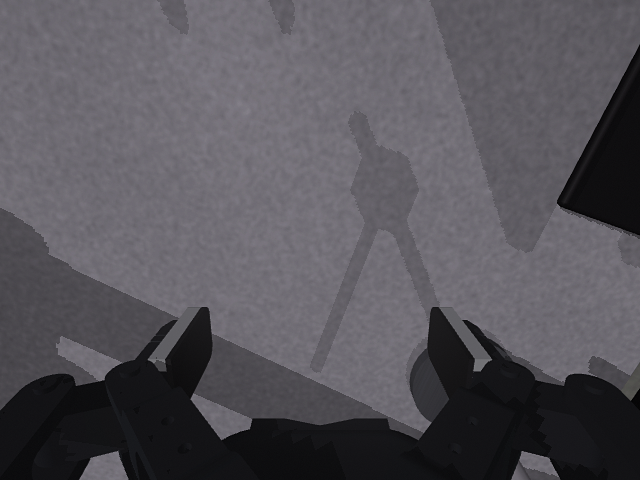

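```bash
cat > h.py <<'E'
import numpy as np, cv2
from scipy.spatial.transform import Rotation as R
from scipy.optimize import least_squares
CAM={'scene':dict(f=464.58779359706506,cx=325.1422118916004,cy=232.0052441781482,eye=[1.0546872525425581,0.21377064240945415,0.796659546038704],rot=[-1.4497045190175795,-2.2600647194286907,0.7632658916875198]),
'top':dict(f=533.9838421279986,cx=306.78121664478044,cy=228.22056529708055,eye=[0.33653080036795063,-0.018214645912559783,1.2902298424991239],rot=[-2.1197299842633166,2.157235744186951,-0.15738401237793162])}
def cam(name):
    c=CAM[name]; return c['f'],c['cx'],c['cy'],np.array(c['eye']),R.from_rotvec(c['rot']).as_matrix()
FW,CXW,CYW=369.2381353776545,319.43466597908946,244.4944381039338
TTC=np.array([[0.0001863786385845752,-0.958922059922565,-0.2836696110916107,0.07300861747304456],[0.9999999813475844,0.0001930972024119924,4.277751152682017e-06,-0.0007363265400589514],[5.067377836392429e-05,-0.28366960659776896,0.9589220780255471,-0.1426379289632965],[0,0,0,1.]])
def wcam(pos,rot):
    Rt=R.from_rotvec(rot).as_matrix()
    return FW,CXW,CYW,np.array(pos)+Rt@TTC[:3,3],Rt@TTC[:3,:3]
def proj(c,P):
    f,cx,cy,e,M=c; p=(np.atleast_2d(P)-e)@M
    return np.c_[f*p[:,0]/p[:,2]+cx,f*p[:,1]/p[:,2]+cy]
def ray(c,uv):
    f,cx,cy,e,M=c; d=M@np.array([(uv[0]-cx)/f,(uv[1]-cy)/f,1.]); return e,d/np.linalg.norm(d)
def atz(c,uv,z):
    e,d=ray(c,uv); return e+d*(z-e[2])/d[2]
def tri(obs):
    A=np.zeros((3,3));b=np.zeros(3);rs=[]
    for c,uv in obs:
        e,d=ray(c,uv);Q=np.eye(3)-np.outer(d,d);A+=Q;b+=Q@e;rs.append((e,d))
    X=np.linalg.solve(A,b)
    return X,[np.linalg.norm(np.cross(X-e,d)) for e,d in rs]
def crop(img,x0,y0,x1,y1,s,name):
    o=cv2.resize(img[y0:y1,x0:x1],None,fx=s,fy=s,interpolation=cv2.INTER_CUBIC)
    g=np.clip(o.astype(float)*1.3,0,255).astype(np.uint8)
    for x in range((x0//20+1)*20,x1,20):
        cv2.putText(g,str(x),(int((x-x0)*s)-10,10),0,.35,(0,255,255),1); cv2.line(g,(int((x+.5-x0)*s),12),(int((x+.5-x0)*s),18),(0,255,255),1)
    for y in range((y0//20+1)*20,y1,20):
        cv2.putText(g,str(y),(0,int((y-y0)*s)+4),0,.35,(0,255,255),1); cv2.line(g,(24,int((y+.5-y0)*s)),(30,int((y+.5-y0)*s)),(0,255,255),1)
    cv2.imwrite(name,g)
E
python3 - <<'E'
from h import *
s=cv2.imread('pics/scene0.png');t=cv2.imread('pics/top0.png')
crop(t,120,170,270,310,5,'pics/t_corner.png')
crop(t,260,170,410,310,5,'pics/t_stage.png')
crop(t,380,200,510,300,6,'pics/t_rack.png')
crop(s,260,200,400,310,5,'pics/s_stage.png')
crop(s,170,140,300,220,6,'pics/s_rack.png')
crop(s,400,220,560,350,5,'pics/s_corner.png')
E
```

```text
(no output)
```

View pics/t_stage.png

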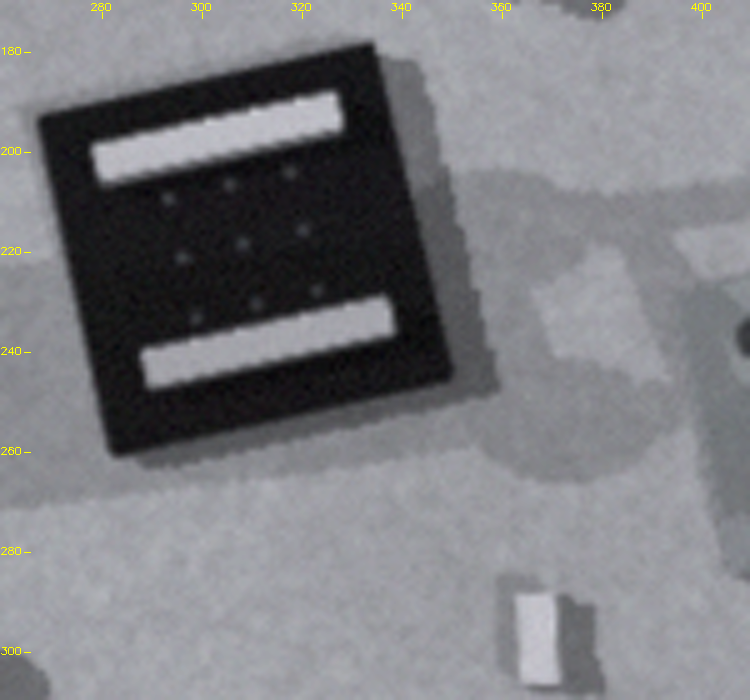

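View pics/t_rack.png

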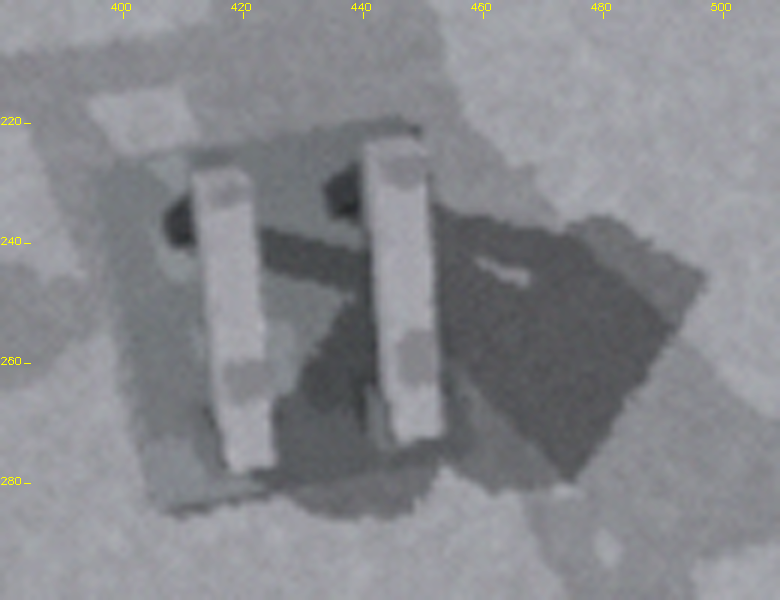

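View pics/t_corner.png

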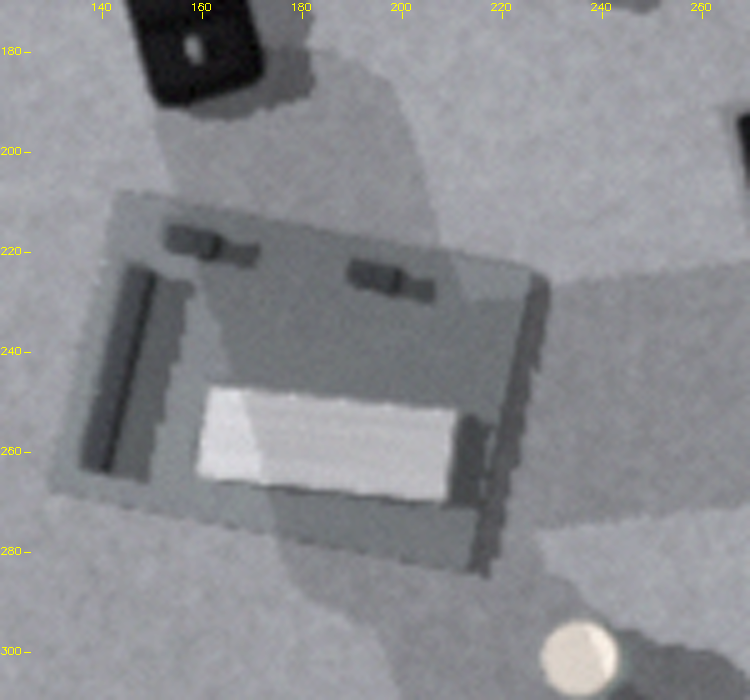

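View pics/s_stage.png

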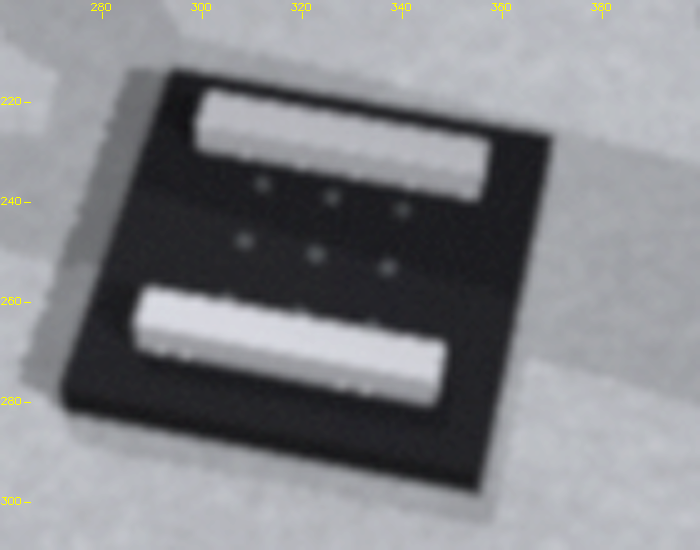

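View pics/s_rack.png

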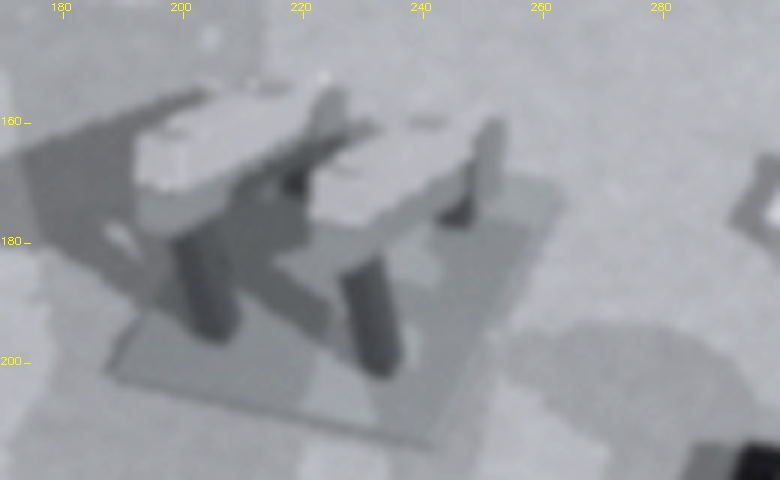

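View pics/s_corner.png

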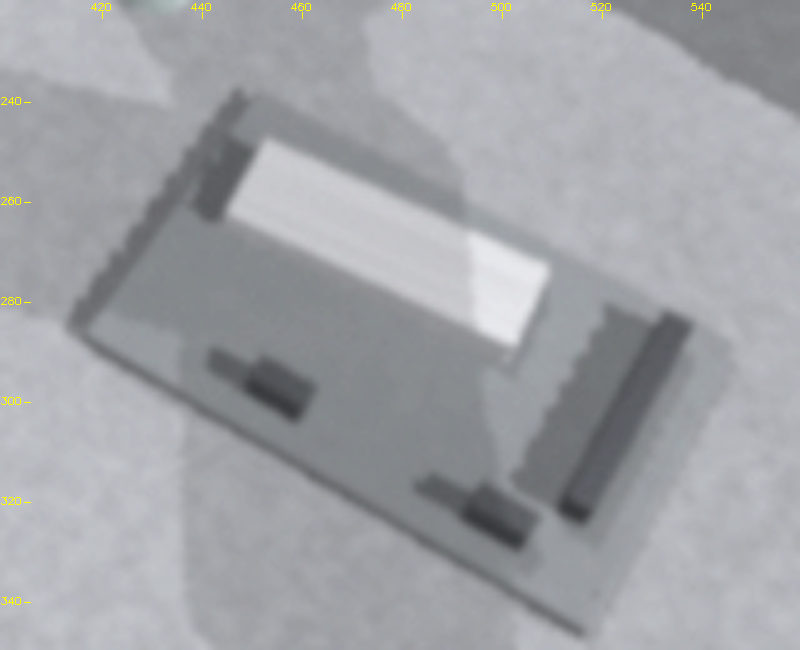

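Run:
```python
from h import *
T=cam('top');S=cam('scene')
ct=lambda p,x0,y0,s:np.array([[x0+a/s-.5,y0+b/s-.5] for a,b in p])
def show(n,c,uv,z):
    P=np.array([atz(c,u,z) for u in uv]); m=P.mean(0)
    d=[np.linalg.norm(P[i]-P[(i+1)%4]) for i in range(4)]
    e=P[1]-P[0]+P[2]-P[3]
    print(n,m.round(4),'sides',np.round(d,4),'dir01 deg',np.degrees(np.arctan2(e[1],e[0])).round(2))
show('stage T',T,ct([(38,118),(374,42),(453,378),(114,456)],260,170,5),.02)
show('far T',T,ct([(91,144),(338,92),(344,130),(99,186)],260,170,5),.038)
show('near T',T,ct([(140,349),(388,296),(396,335),(148,389)],260,170,5),.038)
show('stage S',S,ct([(172,69),(552,135),(482,482),(64,400)],260,200,5),.02)
show('near S',S,ct([(208,89),(490,140),(484,170),(200,122)],260,200,5),.038)
show('far S',S,ct([(145,286),(447,341),(440,375),(137,322)],260,200,5),.038)
show('barR T (z73 plane)',T,ct([(362,142),(429,137),(443,435),(392,444)],380,200,6),.0728+.0078)
show('slat T',T,ct([(211,387),(457,410),(447,501),(197,476)],120,170,5),.020)
show('slat S',S,ct([(267,138),(550,265),(516,347),(227,215)],400,220,5),.020)
show('corner T',T,ct([(117,190),(546,270),(488,577),(48,490)],120,170,5),.008)
show('corner S',S,ct([(242,90),(738,345),(590,638),(72,330)],400,220,5),.008)
# bars fit
def bar(p,L=.12):
    x,y,z,yaw=p; c,s=np.cos(np.pi/6),np.sin(np.pi/6)
    ex=np.array([np.cos(yaw)*c,np.sin(yaw)*c,s]);ey=np.array([-np.sin(yaw),np.cos(yaw),0]);ez=np.cross(ex,ey)
    f=lambda a,b:np.array([x,y,z])+ex*a*.06+ey*b*.009+ez*.009
    return np.array([f(1,1),f(1,-1),f(-1,-1),f(-1,1)])
RT=ct([(362,142),(429,137),(443,435),(392,444)],380,200,6)
LT=ct([(193,172),(250,170),(273,466),(228,474)],380,200,6)
RS=ct([(184,193),(135,150),(312,72),(345,82)],170,140,6)  # hi+y, hi-y, low-y?, low+y
LS=ct([(362,224),(310,180),(470,100),(502,118)],170,140,6)
for n,t,s in(('R',RT,RS),('L',LT,LS)):
    for use in('T','TS'):
        f=lambda p:np.r_[(proj(T,bar(p))-t).ravel(),(proj(S,bar(p))-s).ravel()*(use=='TS')]
        if use=='T':
            r=least_squares(lambda p:np.r_[f(p),(p[2]-.073)*1e4],[.4,-.25,.073,0])
        else: r=least_squares(f,[.4,-.25,.073,0])
        print(n,use,r.x.round(4),np.degrees(r.x[3]).round(2),f(r.x).round(1))
```

```text
stage T [ 0.5559 -0.0159  0.02  ] sides [0.168  0.1692 0.1663 0.1693] dir01 deg -78.01
far T [ 0.6059 -0.0042  0.038 ] sides [0.1211 0.0188 0.1203 0.0209] dir01 deg -78.43
near T [ 0.5068 -0.0262  0.038 ] sides [0.1202 0.019  0.12   0.0194] dir01 deg -78.75
stage S [ 0.562  -0.0145  0.02  ] sides [0.1669 0.1719 0.1657 0.1715] dir01 deg 102.03
near S [ 0.5081 -0.0271  0.038 ] sides [0.1207 0.0159 0.1199 0.018 ] dir01 deg 102.14
far S [ 0.6074 -0.005   0.038 ] sides [0.1213 0.0159 0.1201 0.0172] dir01 deg 102.68
barR T (z73 plane) [ 0.4734 -0.3306  0.0806] sides [0.0257 0.1137 0.0196 0.1154] dir01 deg -84.27
slat T [0.4659 0.2806 0.02  ] sides [0.1191 0.0437 0.1205 0.043 ] dir01 deg -96.53
slat S [0.4682 0.2797 0.02  ] sides [0.1187 0.0434 0.1186 0.0441] dir01 deg 83.6
corner T [0.498  0.2978 0.008 ] sides [0.2152 0.1509 0.2174 0.1494] dir01 deg -101.87
corner S [0.5029 0.2973 0.008 ] sides [0.2141 0.1504 0.214  0.1457] dir01 deg 78.5
R T [ 0.4764 -0.3298  0.073   0.1586] 9.09 [ 1.9  1.4 -1.4  0.8 -0.7 -1.   0.2 -1.2  0.  -0.   0.  -0.  -0.  -0.
 -0.  -0. ]
R TS [ 0.4773 -0.3312  0.0641  0.1263] 7.24 [ 2.2  1.4 -1.1  1.1 -1.9 -0.9 -1.  -1.3  0.5 -4.9  0.9  0.5 -2.3  2.1
 -0.8  2. ]
L T [ 0.4658 -0.2647  0.073   0.1615] 9.25 [ 1.1  1.6 -0.5  0.5 -0.2 -1.1 -0.3 -1.1  0.  -0.   0.  -0.  -0.  -0.
 -0.  -0. ]
L TS [ 0.4665 -0.2656  0.0654  0.1296] 7.43 [ 1.4  1.6 -0.2  0.8 -1.3 -1.  -1.4 -1.2  0.2 -4.5  1.   1.  -2.2  2.3
 -0.4  0.9]
```

```bash
cat >> h.py <<'E'
def toolR(yaw_x,tilt=0):
    """tool pointing down, tool x at world yaw (deg); tilt (deg): z leans towards tool x direction (+)"""
    y=np.radians(yaw_x); ex=np.array([np.cos(y),np.sin(y),0]); ez=np.array([0,0,-1.]); ey=np.cross(ez,ex)
    M=np.c_[ex,ey,ez]; return M@R.from_euler('y',tilt,degrees=True).as_matrix()
def rel(st,pos,M):
    R0=R.from_rotvec(st['tcp_rot']).as_matrix()
    s=R0.T@(np.array(pos)-st['tool_pos'])*100; w=np.degrees(R.from_matrix(R0.T@M).as_rotvec())
    n=max(np.linalg.norm(s)/4.17,np.linalg.norm(w)/7.16)
    print('row',s.round(2).tolist()+w.round(2).tolist(),'min rows',round(n,1)); return s,w
def info(st):
    M=R.from_rotvec(st['tcp_rot']).as_matrix()
    print('t',round(st['time'],2),'pos',st['tool_pos'].round(4),'xyaw',np.degrees(np.arctan2(M[1,0],M[0,0])).round(2),'z',M[:,2].round(3),'F',st['wrist_force'].round(1),'w',round(st['width'],3),'q',np.round(st['q'],2))
def snap(name):
    from workcell import bot,viewer
    st=bot.read_state(); c=viewer.read_camera('wrist'); cv2.imwrite(f'pics/{name}.png',c['color'][:,:,::-1])
    np.save(f'pics/{name}.npy',np.r_[st['tool_pos'],st['tcp_rot']]); info(st); return st
def W(name):
    a=np.load(f'pics/{name}.npy'); return wcam(a[:3],a[3:])
E
python3 - <<'E'
from h import *
from workcell import bot
st=bot.read_state(); info(st)
M=toolR(9.2,30); print(M)
rel(st,[.45,-.29,.27],toolR(9.2))
E
```

```text
t 0.15 pos [ 0.2185 -0.6381  0.2303] xyaw 18.9 z [-0.     0.002 -1.   ] F [ 0.4 -0.5 -0. ] w 0.999 q [-1.28  0.26  1.61  0.    1.27 -0.04]
[[ 0.85488508  0.15988119  0.49356813]
 [ 0.13846117 -0.98713627  0.07994059]
 [ 0.5         0.         -0.8660254 ]]
row [33.18, -25.44, -3.93, -0.1, 0.0, 9.7] min rows 10.1
```

Emit:
servo_tool(plan=[[[33.2,-25.4,-3.9,0,0,9.7],[33.2,-25.4,-3.9,0,0,9.7],[33.2,-25.4,-3.9,0,0,9.7],[33.2,-25.4,-3.9,0,0,9.7],[33.2,-25.4,-3.9,0,0,9.7],[33.2,-25.4,-3.9,0,0,9.7],[33.2,-25.4,-3.9,0,0,9.7],[33.2,-25.4,-3.9,0,0,9.7],[33.2,-25.4,-3.9,0,0,9.7],[33.2,-25.4,-3.9,0,0,9.7],[33.2,-25.4,-3.9,0,0,9.7],[33.2,-25.4,-3.9,0,0,9.7],[33.2,-25.4,-3.9,0,0,9.7],[33.2,-25.4,-3.9,0,0,9.7]]], claw=4.4, grip_force=30)

```text
time: 1.32
tool_pos: [0.4495, -0.2911, 0.2693]
tcp_rot: [-3.13, -0.25, 0.002]
wrist_force: [-0.1, -0.1, -0.2]
width: 0.515
```

Run:
```python
from h import *
snap('w1')
```

```text
t 1.32 pos [ 0.4495 -0.2911  0.2693] xyaw 9.14 z [-0.001  0.002 -1.   ] F [-0.1 -0.1 -0.2] w 0.515 q [-0.62 -0.02  1.85  0.    1.31  0.79]
```

View pics/w1.png

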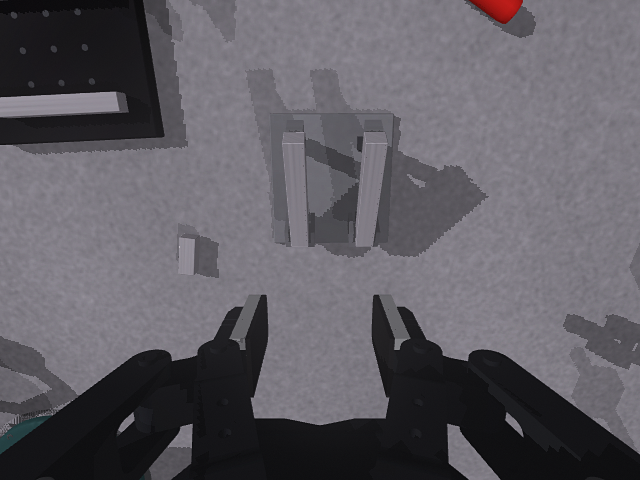

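Run:
```python
from h import *
i=cv2.imread('pics/w1.png'); crop(i,260,100,410,260,4.6,'pics/w1c.png')
```

```text
(no output)
```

View pics/w1c.png

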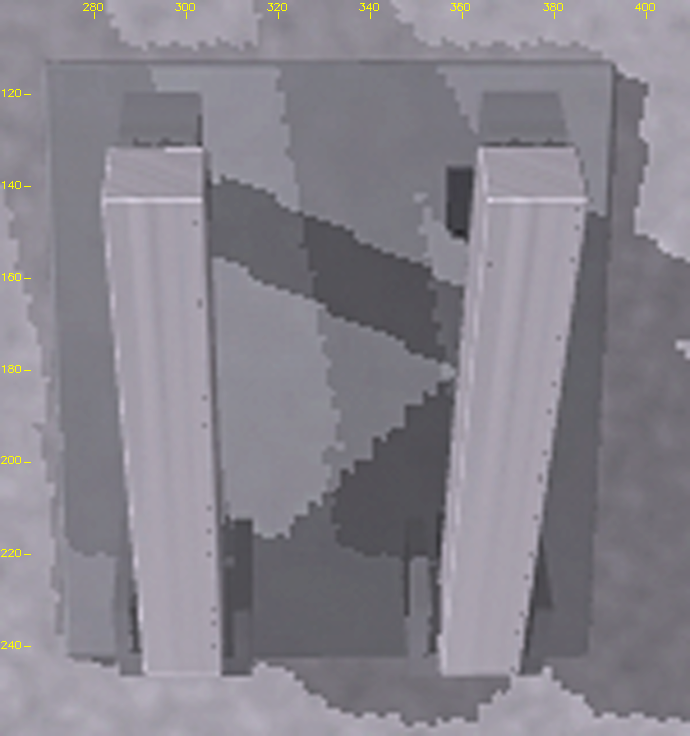

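Run:
```python
from h import *
ct=lambda p,x0,y0,s:np.array([[x0+a/s-.5,y0+b/s-.5] for a,b in p])
T=cam('top');w=W('w1')
def bar(p,pit=np.pi/6):
    x,y,z,yaw=p; c,s=np.cos(pit),np.sin(pit)
    ex=np.array([np.cos(yaw)*c,np.sin(yaw)*c,s]);ey=np.array([-np.sin(yaw),np.cos(yaw),0]);ez=np.cross(ex,ey)
    f=lambda a,b:np.array([x,y,z])+ex*a*.06+ey*b*.009+ez*.009
    return np.array([f(1,1),f(1,-1),f(-1,-1),f(-1,1)])
D={'L':(ct([(104,201),(203,201),(220,675),(145,675)],260,100,4.6),ct([(193,172),(250,170),(273,466),(228,474)],380,200,6)),
'R':(ct([(486,201),(585,201),(516,675),(441,675)],260,100,4.6),ct([(362,142),(429,137),(443,435),(392,444)],380,200,6))}
for n,(a,t) in D.items():
    f=lambda p:(proj(w,bar(p))-a).ravel()
    r=least_squares(f,[.47,-.3,.073,.16]);print(n,'wrist',r.x.round(4),np.degrees(r.x[3]).round(2),f(r.x).round(1))
    f2=lambda p:(proj(w,bar(p,p[4]))-a).ravel()
    r=least_squares(f2,[.47,-.3,.073,.16,.52]);print(n,'wrist free pitch',r.x.round(4),np.degrees(r.x[3:]).round(2),f2(r.x).round(1))
    g=lambda p:np.r_[f(p),(proj(T,bar(p))-t).ravel()*.5]
    r=least_squares(g,[.47,-.3,.073,.16]);print(n,'both',r.x.round(4),np.degrees(r.x[3]).round(2),g(r.x).round(1))
```

```text
L wrist [ 0.465  -0.2662  0.0683  0.1612] 9.23 [-0.5  0.1  0.5  0.1  0.5 -0.1 -0.5 -0.1]Traceback (most recent call last):
  File "<stdin>", line 15, in <module>
    return func(*args, **kwargs)
    vector_fun = VectorFunction(
        fun_wrapped,
    ...<6 lines>...
        workers=workers
    )
    self._update_fun()
    ~~~~~~~~~~~~~~~~^^
    self.f = self.fun_wrapped(xp_copy(self.x))
             ~~~~~~~~~~~~~~~~^^^^^^^^^^^^^^^^^
    return np.atleast_1d(self.fun(x))
                         ~~~~~~~~^^^
    return self.f(x, *self.args, **self.kwargs)
           ~~~~~~^^^^^^^^^^^^^^^^^^^^^^^^^^^^^^
  File "<stdin>", line 14, in <lambda>
  File "<stdin>", line 5, in bar
ValueError: too many values to unpack (expected 4)
```

```bash
cat > bars.py <<'E'
from h import *
ct=lambda p,x0,y0,s:np.array([[x0+a/s-.5,y0+b/s-.5] for a,b in p])
def bar(p,pit=np.pi/6):
    x,y,z,yaw=p[:4]; c,s=np.cos(pit),np.sin(pit)
    ex=np.array([np.cos(yaw)*c,np.sin(yaw)*c,s]);ey=np.array([-np.sin(yaw),np.cos(yaw),0]);ez=np.cross(ex,ey)
    f=lambda a,b:np.array([x,y,z])+ex*a*.06+ey*b*.009+ez*.009
    return np.array([f(1,1),f(1,-1),f(-1,-1),f(-1,1)])
E
python3 - <<'E'
from bars import *
T=cam('top');w=W('w1')
D={'L':(ct([(104,201),(203,201),(220,675),(145,675)],260,100,4.6),ct([(193,172),(250,170),(273,466),(228,474)],380,200,6)),
'R':(ct([(486,201),(585,201),(516,675),(441,675)],260,100,4.6),ct([(362,142),(429,137),(443,435),(392,444)],380,200,6))}
for n,(a,t) in D.items():
    f=lambda p:(proj(w,bar(p))-a).ravel()
    r=least_squares(f,[.47,-.3,.073,.16]);print(n,'wrist',r.x.round(4),np.degrees(r.x[3]).round(2),f(r.x).round(1))
    f2=lambda p:(proj(w,bar(p,p[4]))-a).ravel()
    r=least_squares(f2,[.47,-.3,.073,.16,.52]);print(n,'wrist free pitch',r.x.round(4),np.degrees(r.x[3:]).round(2),f2(r.x).round(1))
    g=lambda p:np.r_[f(p),(proj(T,bar(p))-t).ravel()*.5]
    r=least_squares(g,[.47,-.3,.073,.16]);print(n,'both',r.x.round(4),np.degrees(r.x[3]).round(2),g(r.x).round(1))
E
```

```text
L wrist [ 0.465  -0.2662  0.0683  0.1612] 9.23 [-0.5  0.1  0.5  0.1  0.5 -0.1 -0.5 -0.1]
L wrist free pitch [ 0.4624 -0.2656  0.0534  0.1663  0.4655] [ 9.53 26.67] [ 0.1  0.1 -0.1 -0.1  0.3 -0.1 -0.3  0. ]
L both [ 0.4651 -0.2662  0.0688  0.161 ] 9.23 [-0.5 -0.   0.5 -0.   0.5 -0.1 -0.6 -0.1  0.7  1.1 -0.1  0.6  0.  -0.4
 -0.  -0.3]
R wrist [ 0.4755 -0.3318  0.0682  0.1634] 9.36 [-0.5  0.1  0.5  0.1  0.5 -0.1 -0.6 -0.1]
R wrist free pitch [ 0.4735 -0.3342  0.0535  0.1531  0.4663] [ 8.77 26.72] [ 0.1 -0.1 -0.1  0.1  0.3  0.1 -0.3 -0.1]
R both [ 0.4756 -0.3316  0.0688  0.1633] 9.36 [-0.5 -0.   0.5 -0.1  0.5 -0.1 -0.6 -0.   1.1  1.  -0.6  0.7 -0.1 -0.3
  0.3 -0.4]
```

Run:
```python
from h import *
from workcell import bot
st=bot.read_state()
M=toolR(9.25,30); c=np.array([.4651,-.2662,.071])
rel(st,c-.06*M[:,2],M)
```

```text
row [-1.04, -2.21, 14.63, -0.07, 30.07, -0.18] min rows 4.2
```

Emit:
servo_tool(plan=[[[-1.0,-2.2,7,0,15,-0.1],[-1.0,-2.2,10,0,22,-0.2],[-1.0,-2.2,14.6,0,30,-0.2],[-1.0,-2.2,14.6,0,30,-0.2],[-1.0,-2.2,14.6,0,30,-0.2],[-1.0,-2.2,14.6,0,30,-0.2],[-1.0,-2.2,14.6,0,30,-0.2],[-1.0,-2.2,14.6,0,30,-0.2]]])

```text
time: 2.03
tool_pos: [0.4364, -0.2732, 0.125]
tcp_rot: [-2.987, -0.24, -0.799]
wrist_force: [0.7, 0.5, -0.4]
width: 0.511
```

Run:
```python
from h import *
snap('w2')
i=cv2.imread('pics/w2.png'); crop(i,200,60,520,380,2.4,'pics/w2c.png')
```

```text
t 2.03 pos [ 0.4364 -0.2732  0.125 ] xyaw 9.21 z [ 0.493  0.079 -0.867] F [ 0.7  0.5 -0.4] w 0.511 q [-0.91 -0.11  2.31  0.66  0.79  0.06]
```

View pics/w2.png

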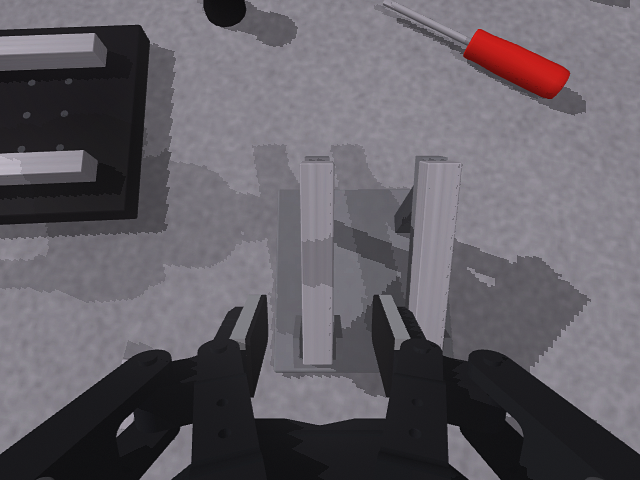

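View pics/w2c.png

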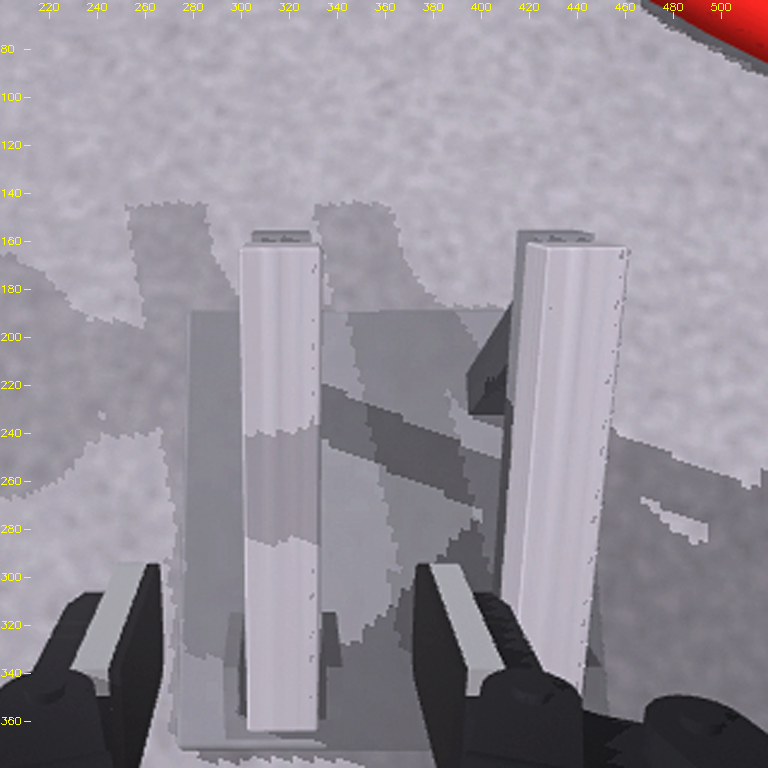

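Run:
```python
from bars import *
w1=W('w1');w2=W('w2')
a1=ct([(104,201),(203,201),(220,675),(145,675)],260,100,4.6)
a2=ct([(241,247),(319,247),(317,730),(248,730)],200,60,2.4)
for k in (1,2,12):
    f=lambda p:np.r_[(proj(w1,bar(p))-a1).ravel()*(k!=2),(proj(w2,bar(p))-a2).ravel()*(k!=1)]
    r=least_squares(f,[.47,-.3,.073,.16]);print(k,r.x.round(4),np.degrees(r.x[3]).round(2),f(r.x).round(1))
for j in range(4): print(tri([(w1,a1[j]),(w2,a2[j])]))
p=r.x; M=toolR(np.degrees(p[3]),30); a=np.load('pics/w2.npy')
print('tool frame of centre cm', (R.from_rotvec(a[3:]).as_matrix().T@(p[:3]-a[:3])*100).round(2))
```

```text
1 [ 0.465  -0.2662  0.0683  0.1612] 9.23 [-0.5  0.1  0.5  0.1  0.5 -0.1 -0.5 -0.1 -0.   0.   0.   0.  -0.   0.
 -0.   0. ]
2 [ 0.466  -0.2662  0.0713  0.1641] 9.4 [-0.  -0.   0.  -0.   0.  -0.  -0.  -0.  -1.1  0.2  1.2  0.1  0.4 -0.2
 -0.4 -0.1]
12 [ 0.4658 -0.2663  0.0716  0.1631] 9.35 [-0.8 -0.8  0.5 -0.9  0.8  0.1 -0.5  0.1 -1.1  0.3  1.3  0.2  0.3  0.3
 -0.5  0.4]
(array([ 0.51068718, -0.25045858,  0.11091019]), [np.float64(6.487259571074556e-05), np.float64(6.487259571084961e-05)])
(array([ 0.51338327, -0.26702378,  0.11083647]), [np.float64(0.0002026810676163234), np.float64(0.0002026810676162462)])
(array([ 0.41174903, -0.28379531,  0.05046659]), [np.float64(0.00026410470212654124), np.float64(0.0002641047021264354)])
(array([ 0.40885656, -0.2669331 ,  0.04959338]), [np.float64(0.00011351130421228165), np.float64(0.00011351130421224654)])
tool frame of centre cm [-0.06 -0.23  6.13]
```

Emit:
servo_tool(plan=[[[-0.1,-0.25,0.3,0,0,0],[-0.1,-0.25,2,0,0,0],[-0.1,-0.25,4,0,0,0],[-0.1,-0.25,5.5,0,0,0],[-0.1,-0.25,6.8,0,0,0],[-0.1,-0.25,7.3,0,0,0],[-0.1,-0.25,7.5,0,0,0],[-0.1,-0.25,7.5,0,0,0],[-0.1,-0.25,7.5,0,0,0]]], claw=3.2)

```text
time: 2.83
tool_pos: [0.4737, -0.2655, 0.0613]
tcp_rot: [-2.988, -0.244, -0.802]
wrist_force: [0.6, 0.0, 0.2]
width: 0.378
```

Run:
```python
from h import *
snap('w3')
```

```text
t 2.83 pos [ 0.4737 -0.2655  0.0613] xyaw 9.42 z [ 0.494  0.078 -0.866] F [0.6 0.  0.2] w 0.378 q [-0.83  0.04  2.32  0.79  0.63 -0.03]
```

View pics/w3.png

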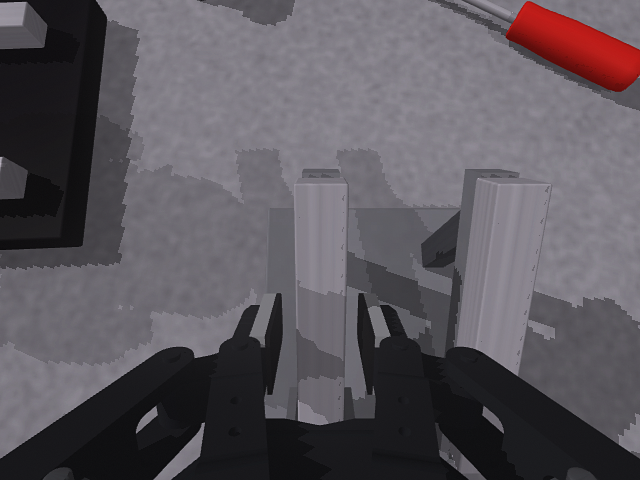

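Emit:
servo_tool(plan=[[[0,0,0,0,0,0],[0,0,0,0,0,0],[0,0,0,0,0,0],[0,0,0,0,0,0],[0,0,0,0,0,0],[0,0,0,0,0,0]]], claw=1.0, grip_force=45)

```text
time: 3.38
tool_pos: [0.4739, -0.2663, 0.0625]
tcp_rot: [-2.989, -0.244, -0.804]
wrist_force: [-4.1, 0.7, 6.6]
width: 0.208
```

Emit:
servo_tool(plan=[[[0,0,-0.3,0,0,0],[0,0,-0.8,0,0,0],[0,0,-1.5,0,0,0],[0,0,-2.3,0,0,0],[0,0,-3.3,0,0,0],[0,0,-4.5,0,0,0],[0,0,-6,0,0,0],[0,0,-7,0,0,0],[0,0,-7,0,0,0]]])

```text
time: 4.13
tool_pos: [0.4392, -0.2731, 0.1256]
tcp_rot: [-2.992, -0.244, -0.808]
wrist_force: [0.1, 0.1, -2.4]
width: 0.199
```

Run:
```python
from h import *
st=snap('w4')
# view pose near stage, above, vertical
rel(st,[.52,-.03,.22],toolR(12))
```

```text
t 4.13 pos [ 0.4392 -0.2731  0.1256] xyaw 9.49 z [ 0.498  0.073 -0.864] F [ 0.1  0.1 -2.4] w 0.199 q [-0.9  -0.11  2.31  0.67  0.78  0.06]
row [15.1, -22.62, -2.37, 1.24, -30.18, -2.61] min rows 6.5
```

View pics/w4.png

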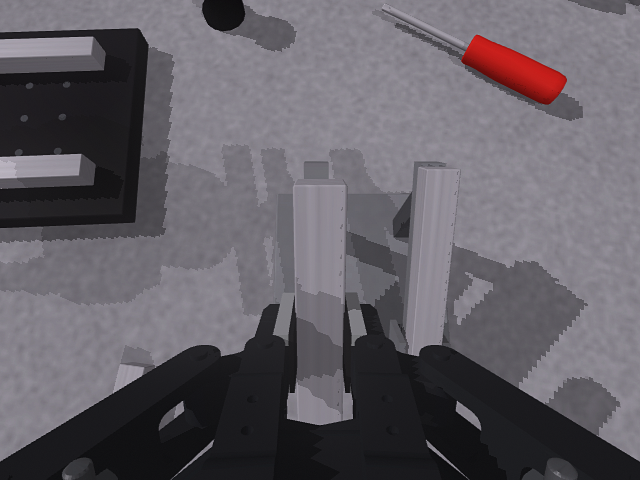

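Run:
```python
from h import *
from workcell import bot
st=bot.read_state()
rel(st,[.50,-.12,.21],toolR(12))
# held bar edge: pixel high edge v
for v in (182,184,186):
    d=TTC[:3,:3]@np.array([(321-CXW)/FW,(v-CYW)/FW,1]); o=TTC[:3,3]
    for zt in (-.0217,-.0237): 
        k=(zt-o[2])/d[2]; print(v,zt,(o+k*d).round(4))
i=cv2.imread('pics/w4.png'); crop(i,270,150,370,260,6,'pics/w4c.png')
```

```text
row [11.65, -14.03, -3.24, 1.19, -30.16, -2.62] min rows 4.4
182 -0.0217 [ 0.0584 -0.0002 -0.0217]
182 -0.0237 [ 0.0587 -0.0002 -0.0237]
184 -0.0217 [ 0.0578 -0.0002 -0.0217]
184 -0.0237 [ 0.058  -0.0002 -0.0237]
186 -0.0217 [ 0.0571 -0.0002 -0.0217]
186 -0.0237 [ 0.0574 -0.0002 -0.0237]
```

View pics/w4c.png

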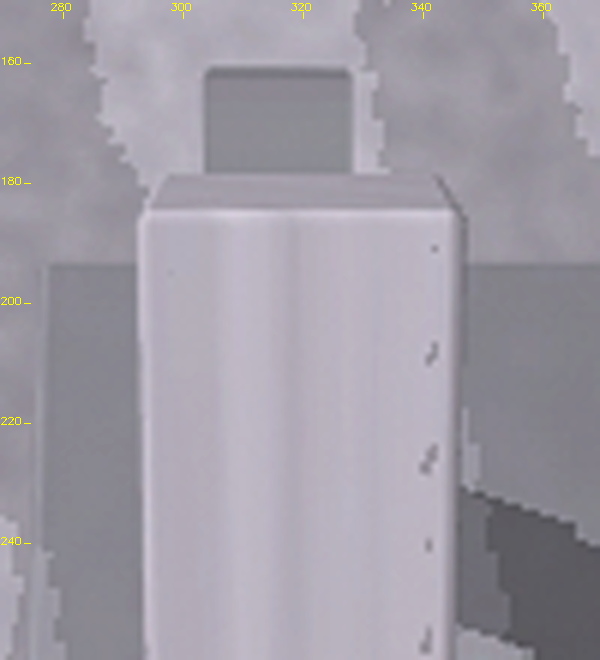

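Emit:
servo_tool(plan=[[[1.5,-2.5,-2.5,0.2,-5,-0.4],[3.5,-5.5,-3,0.4,-11,-0.9],[6,-9,-2.5,0.7,-17,-1.5],[8.5,-12,-2,1,-23,-2],[9.4,-13.5,-1.5,1.2,-28,-2.5],[9.5,-13.7,-1.5,1.2,-30.2,-2.6],[9.5,-13.7,-1.5,1.2,-30.2,-2.6],[9.5,-13.7,-1.5,1.2,-30.2,-2.6]]])

```text
time: 4.85
tool_pos: [0.4924, -0.123, 0.1835]
tcp_rot: [-3.122, -0.336, 0.002]
wrist_force: [-0.1, -0.7, -2.8]
width: 0.2
```

Run:
```python
from h import *
st=snap('w5')
i=cv2.imread('pics/w5.png'); crop(i,80,40,340,330,2.3,'pics/w5c.png')
```

```text
t 4.85 pos [ 0.4924 -0.123   0.1835] xyaw 12.28 z [-0.001  0.001 -1.   ] F [-0.1 -0.7 -2.8] w 0.2 q [-0.29 -0.02  2.01  0.    1.15  1.06]
```

View pics/w5.png

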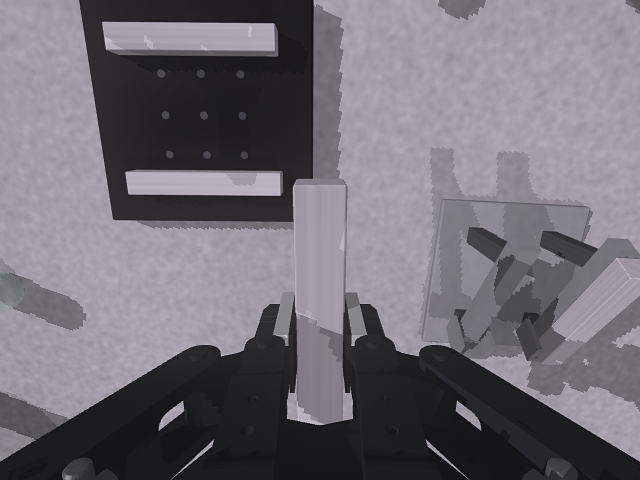

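View pics/w5c.png

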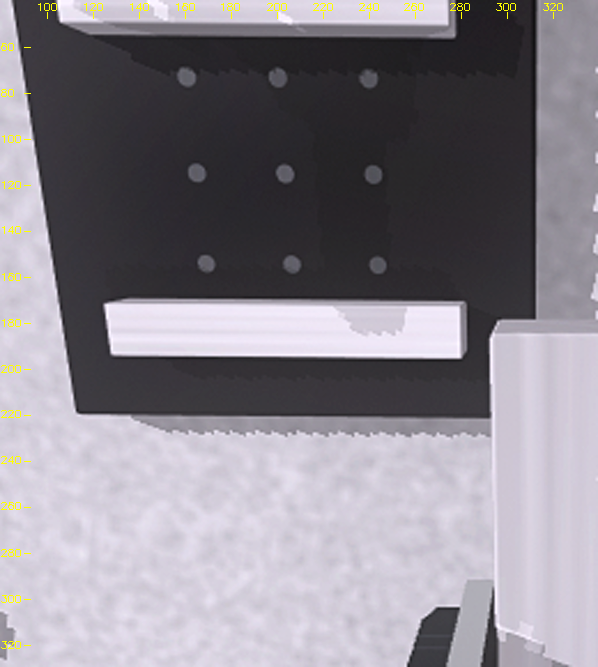

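Run:
```python
from bars import *
i=cv2.imread('pics/w2.png'); crop(i,0,20,160,230,3.6,'pics/w2s.png')
w5=W('w5');T=cam('top')
dots5=ct([(187,77),(278,77),(369,79),(197,173),(285,174),(373,175),(206,264),(292,264),(377,265)],80,40,2.3)
dotsT=ct([(168,198),(230,185),(290,173),(182,258),(243,244),(303,231),(196,318),(257,304),(317,292)],260,170,5)
def grid(p,d):
    x,y,z,yaw=p; g=[(a,b) for a in(1,0,-1) for b in(1,0,-1)]
    return np.array([[x+d*(a*np.cos(yaw)-b*np.sin(yaw)),y+d*(a*np.sin(yaw)+b*np.cos(yaw)),z] for a,b in g])
f=lambda p:np.r_[(proj(w5,grid(p[:4],p[4]))-dots5).ravel(),(proj(T,grid(p[:4],p[4]))-dotsT).ravel()]
r=least_squares(f,[.556,-.016,.02,.2,.03]);print('both',r.x.round(4),np.degrees(r.x[3]).round(2),f(r.x).round(1))
f=lambda p:np.r_[(proj(w5,grid([p[0],p[1],.02,p[2]],p[3]))-dots5).ravel()]
r=least_squares(f,[.556,-.016,.2,.03]);print('w5 z=.02',r.x.round(4),np.degrees(r.x[2]).round(2),f(r.x).round(1))
P=np.array([atz(w5,u,.038) for u in ct([(107,305),(461,303),(461,358),(112,354)],80,40,2.3)]);print('near',P.round(4),P.mean(0).round(4))
e=P[0]-P[1]+P[3]-P[2];print(np.degrees(np.arctan2(e[1],e[0]))-90,[np.linalg.norm(P[i]-P[(i+1)%4]).round(4) for i in range(4)])
P=np.array([atz(w5,u,.038) for u in [(103.5,26),(275.5,24.5),(276,50.5),(105,48)]]);print('far rough',P.mean(0).round(4))
```

```text
both [ 0.5587 -0.0142  0.0186  0.2038  0.0301] 11.67 [ 0.1  0.1  0.   0.5 -0.1  0.1  0.   0.1  0.1  0.1  0.1  0.1  0.1 -0.1
 -0.   0.4  0.2  0.3 -0.3 -0.5 -0.5 -0.6 -0.4 -0.9 -0.4 -0.6 -0.4 -0.5
 -0.2 -0.6 -0.5 -0.5 -0.5 -0.4 -0.3 -0.8]
w5 z=.02 [ 0.5588 -0.0145  0.2041  0.03  ] 11.69 [ 0.  -0.1 -0.1  0.3 -0.1 -0.1 -0.  -0.1  0.  -0.1  0.1 -0.1  0.1 -0.2
 -0.1  0.2  0.2  0.1]
near [[ 0.5051  0.0331  0.038 ]
 [ 0.531  -0.0825  0.038 ]
 [ 0.5129 -0.0859  0.038 ]
 [ 0.4889  0.0303  0.038 ]] [ 0.5095 -0.0263  0.038 ]
12.128408062782768 [np.float64(0.1185), np.float64(0.0184), np.float64(0.1187), np.float64(0.0164)]
far rough [ 0.6082 -0.0043  0.038 ]
```

View pics/w2s.png

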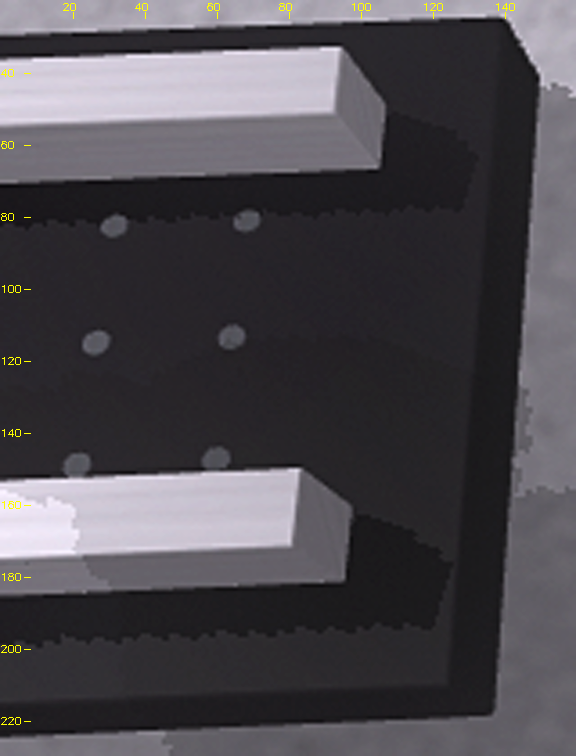

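Run:
```python
from h import *
from workcell import bot
st=bot.read_state()
rel(st,[.5506,.036,.0835],toolR(11.7))
```

```text
row [9.24, -14.37, 9.94, -0.1, 0.13, 0.43] min rows 4.7
```

Emit:
servo_tool(plan=[[[2,-3,0.5,0,0,0.1],[4,-6,1.5,0,0,0.2],[6,-9.5,3,0,0,0.4],[8,-12.5,5.5,0,0,0.4],[9,-14,8,0,0.1,0.4],[9.2,-14.4,9.5,0,0.1,0.4],[9.2,-14.4,9.9,0,0.1,0.4],[9.2,-14.4,9.9,0,0.1,0.4],[9.2,-14.4,9.9,0,0.1,0.4]]])

```text
time: 5.65
tool_pos: [0.5496, 0.0345, 0.084]
tcp_rot: [-3.124, -0.317, 0.002]
wrist_force: [0.3, 0.5, -1.8]
width: 0.202
```

Run:
```python
from h import *
st=snap('w6')
rel(st,[.5506,.036,.0375],toolR(11.7))
```

```text
t 5.65 pos [0.5496 0.0345 0.084 ] xyaw 11.6 z [-0.001  0.001 -1.   ] F [ 0.3  0.5 -1.8] w 0.202 q [0.02 0.17 2.01 0.   0.96 1.38]
row [0.14, -0.12, 4.65, -0.09, 0.05, -0.1] min rows 1.1
```

View pics/w6.png

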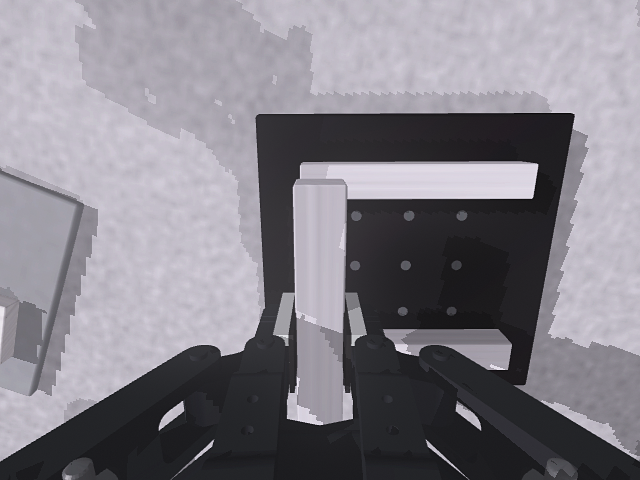

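Run:
```python
from h import *
w=W('w6')
print([atz(w,u,.02).round(4) for u in [(405.5,265.3),(356.5,215.5),(462,215.5)]])
print([atz(w,u,.038).round(4) for u in [(302,196),(535,198),(537.5,163.5)]])
```

```text
[array([ 0.5587, -0.0149,  0.02  ]), array([0.5821, 0.0205, 0.02  ]), array([ 0.5943, -0.0384,  0.02  ])]
[array([0.5898, 0.0527, 0.038 ]), array([ 0.6129, -0.0646,  0.038 ]), array([ 0.6296, -0.0595,  0.038 ])]
```

Emit:
servo_tool(plan=[[[0.05,-0.1,1,0,0,0],[0.1,-0.12,2.2,0,0,0],[0.14,-0.12,3.3,0,0,0],[0.14,-0.12,4.1,0,0,0],[0.14,-0.12,4.4,0,0,0],[0.14,-0.12,4.65,0,0,0],[0.14,-0.12,4.65,0,0,0],[0.14,-0.12,4.65,0,0,0]]])

```text
time: 6.37
tool_pos: [0.5517, 0.0362, 0.0384]
tcp_rot: [-3.124, -0.318, -0.001]
wrist_force: [-0.7, -0.9, -2.1]
width: 0.195
```

Emit:
servo_tool(plan=[[[-0.1,0,0.1,0,0,0],[-0.1,0,0.2,0,0,0],[-0.1,0,0.25,0,0,0],[-0.1,0,0.3,0,0,0],[-0.1,0,0.3,0,0,0]]])

```text
time: 6.78
tool_pos: [0.5508, 0.036, 0.0354]
tcp_rot: [-3.124, -0.318, -0.002]
wrist_force: [0.1, -0.0, -2.4]
width: 0.2
```

Emit:
servo_tool(plan=[[[0,0,0.04,0,0,0],[0,0,0.08,0,0,0],[0,0,0.12,0,0,0],[0,0,0.12,0,0,0]]])

```text
time: 7.12
tool_pos: [0.5508, 0.036, 0.0342]
tcp_rot: [-3.124, -0.318, -0.001]
wrist_force: [-0.3, -0.2, -3.0]
width: 0.2
```

Emit:
servo_tool(plan=[[[0,0,0.04,0,0,0],[0,0,0.08,0,0,0],[0,0,0.12,0,0,0],[0,0,0.12,0,0,0]]])

```text
time: 7.45
tool_pos: [0.5509, 0.036, 0.0338]
tcp_rot: [-3.124, -0.318, -0.001]
wrist_force: [-2.4, -0.2, 3.8]
width: 0.198
```

Emit:
servo_tool(plan=[[[0,0,-0.02,0,0,0],[0,0,-0.02,0,0,0],[0,0,-0.02,0,0,0],[0,0,-0.02,0,0,0],[0,0,-0.02,0,0,0]]], claw=3.6)

```text
time: 7.87
tool_pos: [0.551, 0.036, 0.034]
tcp_rot: [-3.124, -0.318, -0.002]
wrist_force: [-0.5, 0.2, -0.7]
width: 0.423
```

Run:
```python
from h import *
st=snap('w7')
```

```text
t 7.87 pos [0.551 0.036 0.034] xyaw 11.61 z [ 0.001  0.001 -1.   ] F [-0.5  0.2 -0.7] w 0.423 q [0.02 0.24 2.04 0.   0.87 1.39]
```

View pics/w7.png

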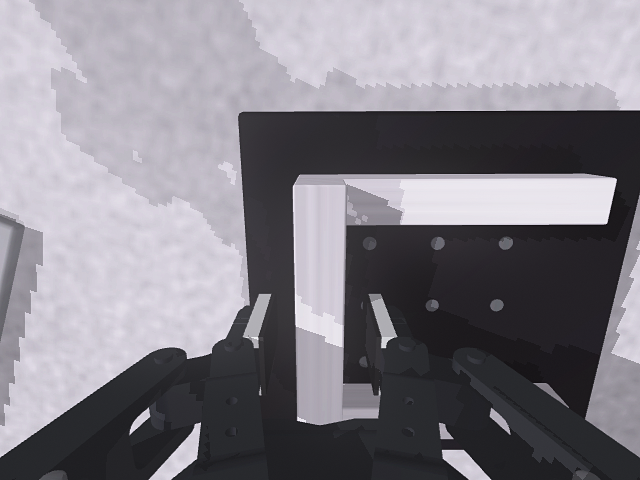

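Emit:
servo_tool(plan=[[[0,0,-0.5,0,0,0],[0,0,-2,0,0,0],[0,0,-4.5,0,0,0],[0,0,-8,0,0,0],[0,0,-11,0,0,0],[0,0,-12,0,0,0],[0,0,-12,0,0,0],[0,0,-12,0,0,0]]])

```text
time: 8.58
tool_pos: [0.551, 0.0358, 0.1542]
tcp_rot: [-3.124, -0.318, -0.003]
wrist_force: [0.6, -0.9, 0.3]
width: 0.423
```

Run:
```python
from h import *
st=snap('w8')
M=toolR(9.35,30); c=np.array([.4763,-.3316,.0726])
rel(st,[.47,-.2,.16],toolR(9.35,15))
rel(st,c-.06*M[:,2],M)
```

```text
t 8.58 pos [0.551  0.0358 0.1542] xyaw 11.61 z [ 0.002  0.001 -1.   ] F [ 0.6 -0.9  0.3] w 0.423 q [0.02 0.09 1.95 0.   1.09 1.39]
row [-12.68, 21.47, -0.63, -0.36, 14.88, 2.24] min rows 6.0
row [-17.72, 34.37, 2.89, -0.66, 29.88, 2.19] min rows 9.3
```

View pics/w8.png

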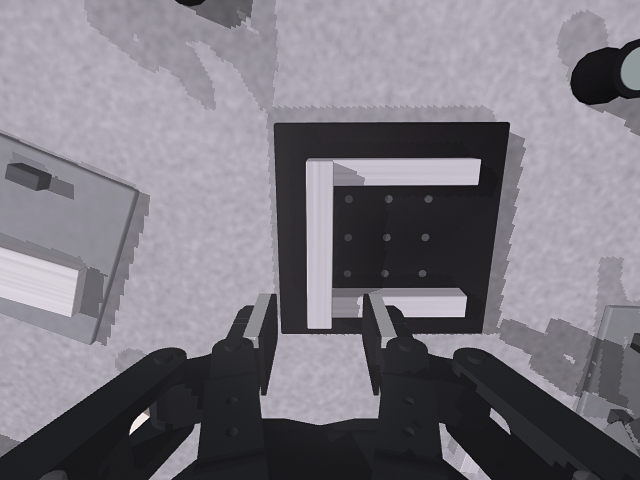

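Run:
```python
from h import *
w=W('w8'); c=np.array([.5587,-.0146]); a=np.radians(11.7); Q=np.array([[np.cos(a),-np.sin(a)],[np.sin(a),np.cos(a)]])
print('centre dot',atz(w,(386.7,237.6),.02))
for n,z,uvs in (('A',.056,[(306.5,159),(333,159),(331,328),(307,328)]),('far',.038,[(481,159),(480.5,185),(333,185)]),('near',.038,[(466.5,292),(466.5,317)])):
    P=np.array([atz(w,u,z)[:2] for u in uvs]); print(n,((P-c)@Q*1000).round(1).tolist(),((P.mean(0)-c)@Q*1000).round(1))
```

```text
centre dot [ 0.55839974 -0.01511062  0.02      ]
A [[61.4, 60.0], [61.4, 43.1], [-58.8, 43.5], [-58.8, 60.9]] [ 1.3 51.9]
far [[60.2, -58.8], [42.5, -60.6], [42.6, 42.3]] [ 48.4 -25.7]
near [[-38.4, -59.8], [-59.3, -62.1]] [-48.9 -61. ]
```

Emit:
servo_tool(plan=[[[-1.5,3,-0.5,0,2,0.2],[-3,6,-1,-0.1,5,0.5],[-5,10,-1,-0.2,9,0.8],[-7,14,-0.8,-0.3,12,1.1],[-9,18,-0.3,-0.4,15.5,1.4],[-11,22,0.2,-0.5,19,1.6],[-13,26,1,-0.6,22.5,1.8],[-15,30,2,-0.7,26,2],[-17,33.5,2.7,-0.7,29.5,2.2],[-17.7,34.4,2.9,-0.7,29.9,2.2],[-17.7,34.4,2.9,-0.7,29.9,2.2],[-17.7,34.4,2.9,-0.7,29.9,2.2],[-17.7,34.4,2.9,-0.7,29.9,2.2]]], claw=3.2)

```text
time: 9.72
tool_pos: [0.4444, -0.3356, 0.121]
tcp_rot: [-2.983, -0.24, -0.791]
wrist_force: [-0.5, 1.4, -1.3]
width: 0.372
```

Run:
```python
from h import *
st=snap('w9')
i=cv2.imread('pics/w9.png'); crop(i,230,130,420,390,2.9,'pics/w9c.png')
```

```text
t 9.72 pos [ 0.4444 -0.3356  0.121 ] xyaw 9.12 z [ 0.489  0.084 -0.868] F [-0.5  1.4 -1.3] w 0.372 q [-0.98  0.01  2.21  0.67  0.82 -0.01]
```

View pics/w9c.png

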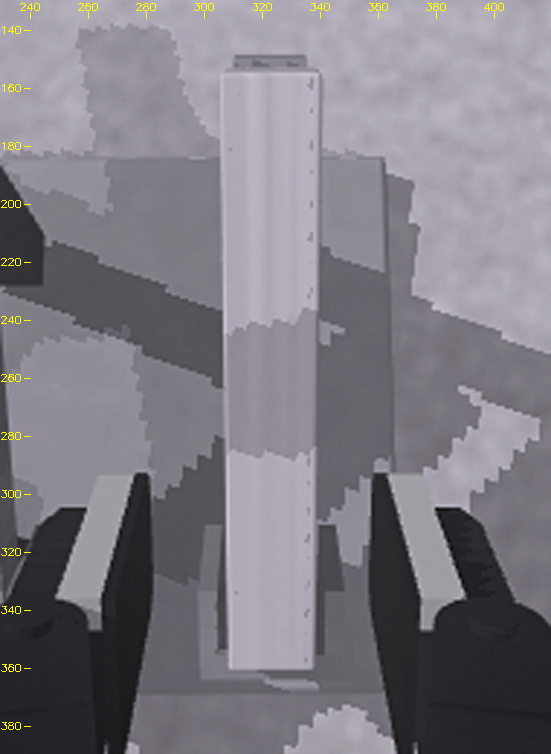

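Run:
```python
from bars import *
w1=W('w1');w2=W('w9')
a1=ct([(486,201),(585,201),(516,675),(441,675)],260,100,4.6)
a2=ct([(221,73),(319,73),(313,669),(230,669)],230,130,2.9)
f=lambda p:np.r_[(proj(w1,bar(p))-a1).ravel(),(proj(w2,bar(p))-a2).ravel()]
r=least_squares(f,[.47,-.3,.073,.16]);print(r.x.round(4),np.degrees(r.x[3]).round(2),f(r.x).round(1))
X=np.array([tri([(w1,a1[j]),(w2,a2[j])])[0] for j in range(4)]); M=toolR(9.3,30)
c=X.mean(0)+.009*M[:,2];print(X.round(4),c.round(4))
a=np.load('pics/w9.npy')
for p in(r.x[:3],c): print('tool frame of centre cm', (R.from_rotvec(a[3:]).as_matrix().T@(p-a[:3])*100).round(2))
print(np.degrees(R.from_matrix(R.from_rotvec(a[3:]).as_matrix().T@M).as_rotvec()).round(2))
```

```text
[ 0.4763 -0.3313  0.0717  0.165 ] 9.46 [-0.5 -0.9  0.8 -1.   0.8  0.1 -0.5  0.1 -1.   0.4  0.8  0.2  0.6  0.3
 -0.8  0.4]
[[ 0.5212 -0.3151  0.1109]
 [ 0.5238 -0.3318  0.111 ]
 [ 0.4221 -0.3489  0.0492]
 [ 0.4195 -0.3321  0.0498]] [ 0.4761 -0.3313  0.0724]
tool frame of centre cm [0.35 0.11 5.87]
tool frame of centre cm [0.36 0.11 5.79]
[-0.2   0.27 -0.15]
```

Emit:
servo_tool(plan=[[[0.35,0.1,0.3,-0.2,0.3,-0.1],[0.35,0.1,2,-0.2,0.3,-0.1],[0.35,0.1,4,-0.2,0.3,-0.1],[0.35,0.1,5.5,-0.2,0.3,-0.1],[0.35,0.1,6.5,-0.2,0.3,-0.1],[0.35,0.1,7,-0.2,0.3,-0.1],[0.35,0.1,7.1,-0.2,0.3,-0.1],[0.35,0.1,7.1,-0.2,0.3,-0.1],[0.35,0.1,7.1,-0.2,0.3,-0.1]]])

```text
time: 10.52
tool_pos: [0.4835, -0.3297, 0.0625]
tcp_rot: [-2.985, -0.246, -0.803]
wrist_force: [0.0, 0.1, 0.2]
width: 0.377
```

Run:
```python
from h import *
st=snap('w10')
Rt=R.from_rotvec(st['tcp_rot']).as_matrix(); print((Rt.T@(np.array([.4761,-.3313,.0724])-st['tool_pos'])*1000).round(1))
```

```text
t 10.52 pos [ 0.4835 -0.3297  0.0625] xyaw 9.44 z [ 0.495  0.08  -0.865] F [0.  0.1 0.2] w 0.377 q [-0.91  0.13  2.21  0.77  0.68 -0.08]
[ -1.6   0.4 -12.4]
```

View pics/w10.png

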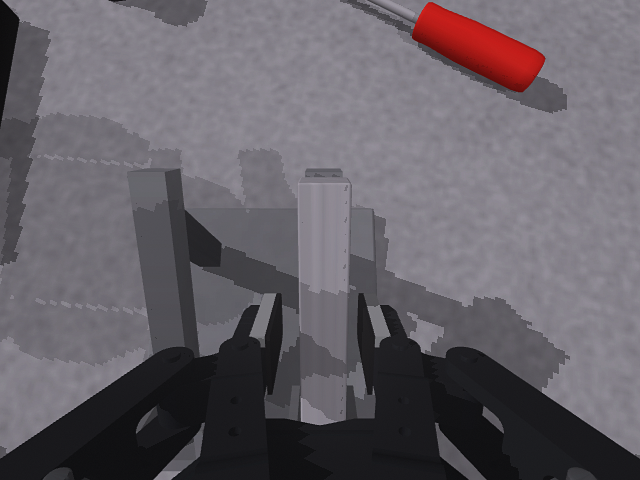

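Bar b sits centred between the fingers (bar axis at u≈325, fingers' inner edges at 277 and 362). Close and lift.

Emit:
servo_tool(plan=[[[0,0,0,0,0,0],[0,0,0,0,0,0],[0,0,0,0,0,0],[0,0,0,0,0,0],[0,0,0,0,0,0],[0,0,0,0,0,0],[0,0,-0.3,0,0,0],[0,0,-0.8,0,0,0],[0,0,-1.5,0,0,0],[0,0,-2.3,0,0,0],[0,0,-3.3,0,0,0],[0,0,-4.5,0,0,0],[0,0,-6,0,0,0],[0,0,-7,0,0,0],[0,0,-7,0,0,0]]], claw=1.0, grip_force=45)

```text
time: 11.82
tool_pos: [0.4487, -0.3372, 0.1259]
tcp_rot: [-2.988, -0.245, -0.807]
wrist_force: [0.4, -0.4, -2.4]
width: 0.204
```

Run:
```python
from h import *
st=snap('w11')
i=cv2.imread('pics/w11.png'); crop(i,270,150,370,260,6,'pics/w11c.png')
rel(st,[.50,-.16,.17],toolR(11.7))
rel(st,[.571,-.0642,.085],toolR(11.7))
```

```text
t 11.82 pos [ 0.4487 -0.3372  0.1259] xyaw 9.49 z [ 0.497  0.076 -0.864] F [ 0.4 -0.4 -2.4] w 0.204 q [-0.98  0.    2.2   0.68  0.81 -0.01]
row [9.12, -16.63, 0.09, 0.97, -30.19, -2.26] min rows 4.5
row [12.26, -24.99, 11.69, 0.97, -30.19, -2.26] min rows 7.2
```

View pics/w11c.png

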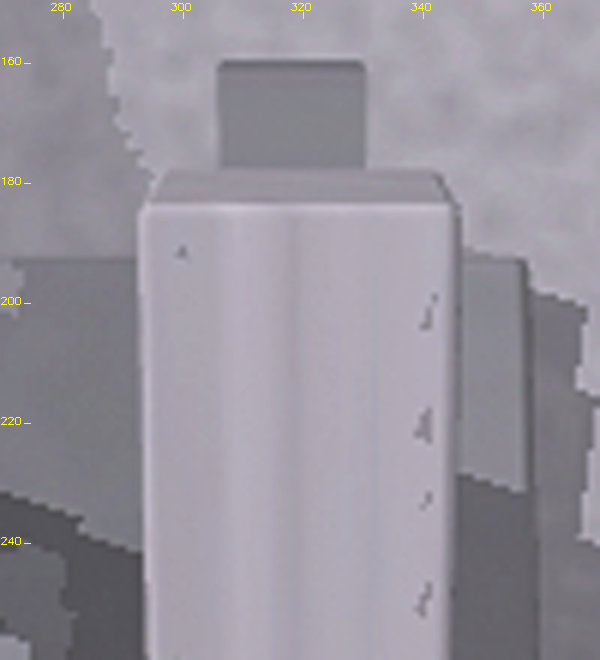

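Emit:
servo_tool(plan=[[[1.5,-2.5,-1.5,0.1,-5,-0.4],[3,-5.5,-2,0.3,-11,-0.9],[5,-9,-1.5,0.5,-17,-1.4],[7,-12.5,-0.8,0.7,-23,-1.8],[8.7,-15.5,-0.2,0.9,-28,-2.1],[9.1,-16.6,0.1,1,-30.2,-2.3],[9.1,-16.6,0.1,1,-30.2,-2.3],[9.1,-16.6,0.1,1,-30.2,-2.3]]])

```text
time: 12.53
tool_pos: [0.5016, -0.1568, 0.1684]
tcp_rot: [-3.122, -0.331, 0.001]
wrist_force: [0.4, -0.9, -3.4]
width: 0.201
```

Run:
```python
from h import *
from workcell import bot
st=bot.read_state(); info(st)
rel(st,[.5705,-.064,.084],toolR(11.7))
```

```text
t 12.53 pos [ 0.5016 -0.1568  0.1684] xyaw 12.11 z [-0.001  0.002 -1.   ] F [ 0.4 -0.9 -3.4] w 0.201 q [-0.35  0.03  1.99  0.    1.12  1.01]
row [8.69, -7.61, 8.45, -0.14, 0.04, 0.41] min rows 3.4
```

Emit:
servo_tool(plan=[[[2,-1.8,0.5,0,0,0.2],[4.5,-4,1.5,0,0,0.4],[7,-6,3.5,-0.1,0,0.4],[8.4,-7.3,6,-0.1,0,0.4],[8.7,-7.6,8,-0.1,0,0.4],[8.7,-7.6,8.4,-0.1,0,0.4],[8.7,-7.6,8.4,-0.1,0,0.4],[8.7,-7.6,8.4,-0.1,0,0.4]]])

```text
time: 13.2
tool_pos: [0.5697, -0.0655, 0.0844]
tcp_rot: [-3.125, -0.318, 0.003]
wrist_force: [0.5, -0.5, -3.0]
width: 0.197
```

Run:
```python
from h import *
st=snap('w12')
rel(st,[.5705,-.064,.0380],toolR(11.7))
```

```text
t 13.2 pos [ 0.5697 -0.0655  0.0844] xyaw 11.61 z [-0.002  0.001 -1.   ] F [ 0.5 -0.5 -3. ] w 0.197 q [-0.16  0.21  1.96  0.    0.97  1.21]
row [0.11, -0.13, 4.64, -0.05, 0.09, -0.09] min rows 1.1
```

View pics/w12.png

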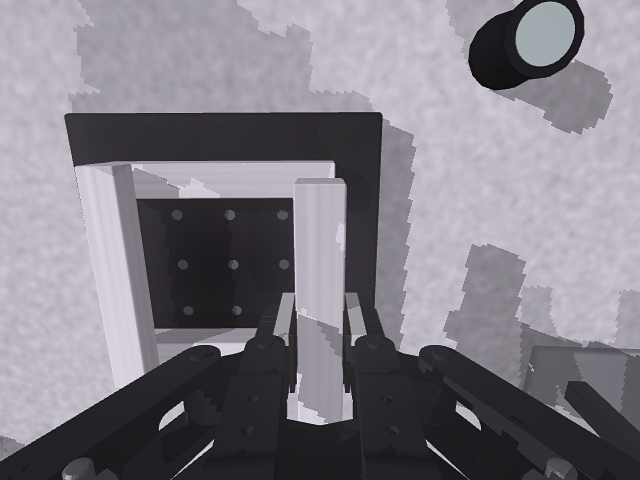

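Emit:
servo_tool(plan=[[[0.05,-0.1,1,0,0,0],[0.08,-0.12,2.2,0,0.1,0],[0.08,-0.13,3.3,0,0.1,0],[0.08,-0.13,4.1,0,0.1,0],[0.08,-0.13,4.4,0,0.1,0],[0.08,-0.13,4.6,0,0.1,0],[0.08,-0.13,4.7,0,0.1,0],[0.08,-0.13,4.8,0,0.1,0],[0.08,-0.13,4.8,0,0.1,0]]])

```text
time: 14.0
tool_pos: [0.5716, -0.0642, 0.0376]
tcp_rot: [-3.125, -0.318, -0.004]
wrist_force: [0.3, -0.6, -3.6]
width: 0.203
```

Emit:
servo_tool(plan=[[[-0.1,0,0.1,0,0,0],[-0.1,0,0.17,0,0,0],[-0.1,0,0.22,0,0,0],[-0.1,0,0.27,0,0,0],[-0.1,0,0.3,0,0,0],[-0.1,0,0.3,0,0,0]]])

```text
time: 14.5
tool_pos: [0.5708, -0.0644, 0.0353]
tcp_rot: [-3.125, -0.318, -0.005]
wrist_force: [-2.8, 0.4, 2.7]
width: 0.198
```

Emit:
servo_tool(plan=[[[0,0,0.02,0,0,0],[0,0,0.04,0,0,0],[0,0,0.04,0,0,0]]])

```text
time: 14.75
tool_pos: [0.571, -0.0644, 0.0353]
tcp_rot: [-3.125, -0.318, -0.005]
wrist_force: [-1.6, 0.7, 2.7]
width: 0.202
```

Emit:
servo_tool(plan=[[[0,0,0,0,0,0],[0,0,0,0,0,0],[0,0,0,0,0,0],[0,0,0,0,0,0],[0,0,0,0,0,0]]], claw=3.6)

```text
time: 15.17
tool_pos: [0.5711, -0.0644, 0.0353]
tcp_rot: [-3.125, -0.318, -0.005]
wrist_force: [-0.1, -0.3, 0.2]
width: 0.419
```

Emit:
servo_tool(plan=[[[0,0,-0.5,0,0,0],[0,0,-2,0,0,0],[0,0,-4.5,0,0,0],[0,0,-8,0,0,0],[0,0,-11,0,0,0],[0,0,-12,0,0,0],[0,0,-12,0,0,0],[0,0,-12,0,0,0]]])

```text
time: 15.83
tool_pos: [0.5709, -0.0645, 0.1556]
tcp_rot: [3.125, 0.318, 0.007]
wrist_force: [-0.6, 0.0, -0.7]
width: 0.42
```

Run:
```python
from h import *
st=snap('w13')
```

```text
t 15.83 pos [ 0.5709 -0.0645  0.1556] xyaw 11.61 z [ 0.005  0.    -1.   ] F [-0.6  0.  -0.7] w 0.42 q [-0.16  0.13  1.91  0.    1.1   1.21]
```

View pics/w13.png

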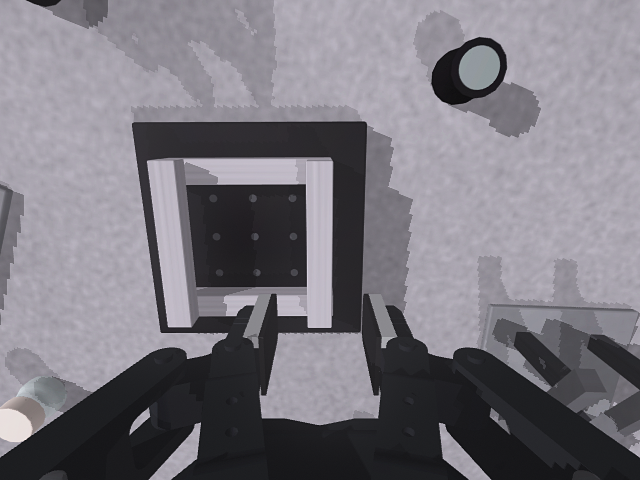

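Run:
```python
from h import *
from workcell import bot
i=cv2.imread('pics/w13.png'); crop(i,120,110,380,345,2.9,'pics/w13c.png')
st=bot.read_state()
# view pose above corner: tool x along corner y (78.2), tool y along corner x(-11.8)
a=np.radians(-11.8)
rel(st,[.47,.28,.20],toolR(78.2))
```

```text
row [-2.84, -35.74, -4.59, 0.04, -0.1, -66.59] min rows 9.3
```

View pics/w13c.png

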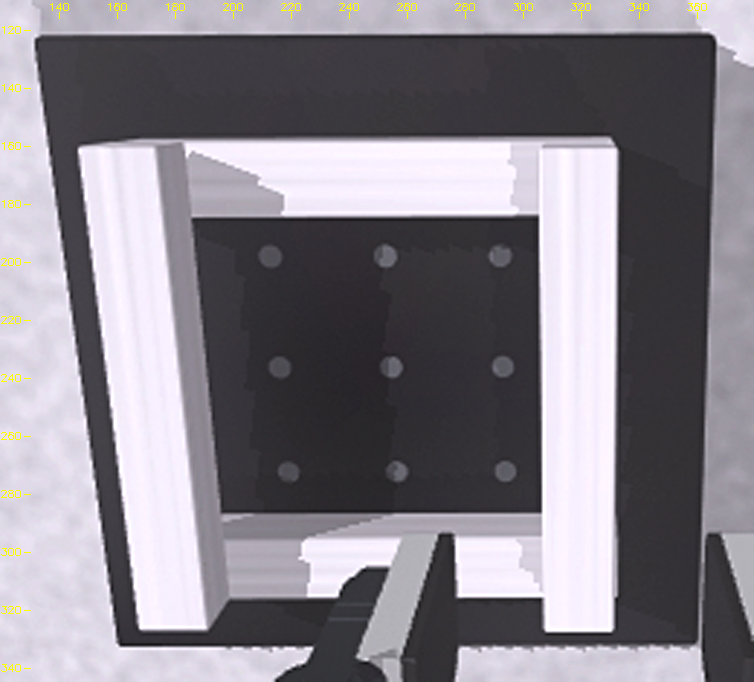

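Run:
```python
from bars import *
w=W('w13')
dots=ct([(270,256),(386,256),(500,256),(280,367),(391,367),(503,367),(288,471),(397,471),(505,471)],120,110,2.9)
def grid(p,d=.03):
    x,y,yaw=p; g=[(a,b) for a in(1,0,-1) for b in(1,0,-1)]
    return np.array([[x+d*(a*np.cos(yaw)-b*np.sin(yaw)),y+d*(a*np.sin(yaw)+b*np.cos(yaw)),.02] for a,b in g])
f=lambda p:(proj(w,grid(p))-dots).ravel()
r=least_squares(f,[.556,-.016,.2]);print(r.x.round(4),np.degrees(r.x[2]).round(2),abs(f(r.x)).max().round(2))
c=r.x[:2];a=r.x[2];Q=np.array([[np.cos(a),-np.sin(a)],[np.sin(a),np.cos(a)]])
for n,z,uv in (('A',.056,[(79,147),(155,147),(208,630),(138,630)]),('B',.056,[(541,147),(618,147),(613,632),(544,632)]),('far',.038,[(188,216),(539,216)]),('near',.038,[(228,599),(542,599),(540,536),(228,536)])):
    P=np.array([atz(w,u,z)[:2] for u in ct(uv,120,110,2.9)]); print(n,((P-c)@Q*1000).round(1).tolist(),((P.mean(0)-c)@Q*1000).round(1))
```

```text
[ 0.5589 -0.0145  0.2035] 11.66 0.22
A [[59.9, 60.0], [59.9, 43.2], [-59.1, 43.1], [-59.0, 60.7]] [ 0.4 51.7]
B [[59.8, -42.2], [59.8, -59.2], [-59.7, -59.1], [-59.7, -41.6]] [  0.1 -50.5]
far [[42.5, 44.0], [42.5, -40.9]] [42.5  1.5]
near [[-59.7, 43.8], [-59.8, -40.5], [-41.4, -40.2], [-41.3, 42.1]] [-50.5   1.3]
```

Emit:
servo_tool(plan=[[[-0.5,-3,-1,0,0,-5],[-1,-6.5,-2,0,0,-12],[-1.5,-10,-3,0,0,-19],[-2,-14,-4,0,0,-26],[-2.3,-18,-4.6,0,0,-33],[-2.5,-22,-4.6,0,0,-40],[-2.8,-26,-4.6,0,0,-47],[-2.8,-30,-4.6,0,0,-54],[-2.8,-33.5,-4.6,0,0,-61],[-2.8,-35.7,-4.6,0,0,-66.6],[-2.8,-35.7,-4.6,0,0,-66.6],[-2.8,-35.7,-4.6,0,0,-66.6],[-2.8,-35.7,-4.6,0,0,-66.6]]], claw=6.5)

```text
time: 16.97
tool_pos: [0.4694, 0.2787, 0.1979]
tcp_rot: [2.439, 1.98, -0.004]
wrist_force: [0.0, -0.2, -0.1]
width: 0.76
```

Run:
```python
from h import *
st=snap('w14')
```

```text
t 16.97 pos [0.4694 0.2787 0.1979] xyaw 78.15 z [-0.002 -0.002 -1.   ] F [ 0.  -0.2 -0.1] w 0.76 q [ 0.49  0.05  1.92 -0.    1.18  0.7 ]
```

View pics/w14.png

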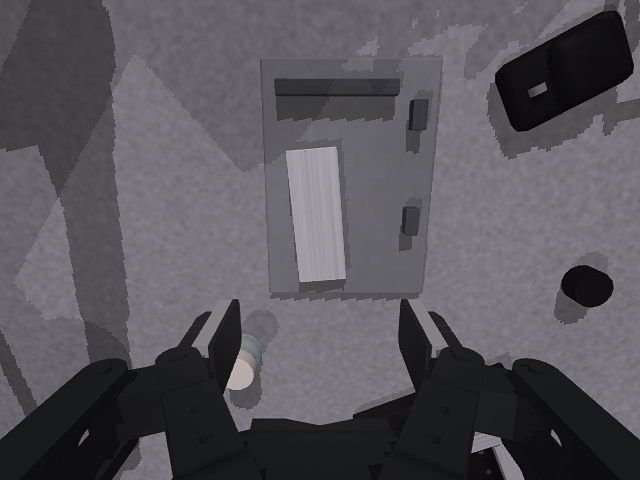

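Run:
```python
from h import *
i=cv2.imread('pics/w14.png'); crop(i,255,50,450,305,2.9,'pics/w14c.png')
```

```text
(no output)
```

View pics/w14c.png

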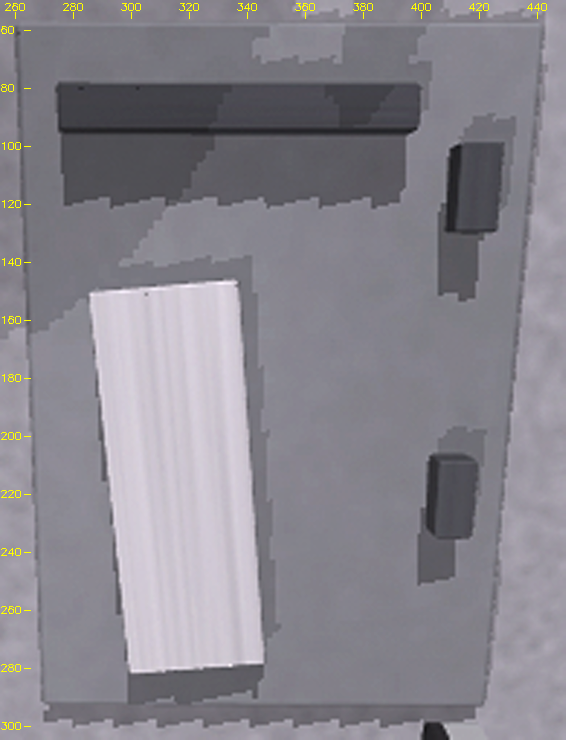

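Run:
```python
from bars import *
w=W('w14')
C=lambda uv,z:np.array([atz(w,u,z) for u in ct(uv,255,50,2.9)])
pl=C([(17,23),(544,24),(483,703),(43,703)],.008)
m=pl.mean(0); ex=pl[1]-pl[0]+pl[2]-pl[3]; print('plate',m.round(4),np.degrees(np.arctan2(ex[1],ex[0])).round(2),[np.linalg.norm(pl[i]-pl[(i+1)%4]).round(4) for i in range(4)])
ey=pl[0]-pl[3]+pl[1]-pl[2]; print('y dir -90',np.degrees(np.arctan2(ey[1],ey[0]))-90)
yaw=np.radians(-11.8)
yaw=np.radians(( np.degrees(np.arctan2(ex[1],ex[0]))+np.degrees(np.arctan2(ey[1],ey[0]))-90)/2); 
X=np.array([np.cos(yaw),np.sin(yaw)]);Y=np.array([-np.sin(yaw),np.cos(yaw)])
home=m[:2]+.028*X+.015*Y; print('yaw',np.degrees(yaw),'home',home)
def fr(P): d=P[:,:2]-home; return (np.c_[d@X,d@Y]*1000).round(1).tolist()
print('lug top edges z22',fr(C([(462,143),(462,228),(440,462),(440,535)],.022)))
print('lug base edges z8',fr(C([(449,146),(446,230),(430,456),(427,527)],.008)))
print('endfence z22 inner',fr(C([(60,129),(412,129)],.022)),'base z8',fr(C([(62,133),(408,134)],.008)))
s=C([(90,293),(236,281),(263,663),(131,672)],.020);print('slat',s.mean(0).round(4),fr(s),fr(s.mean(0)[None]),[np.linalg.norm(s[i]-s[(i+1)%4]).round(4) for i in range(4)])
sy=s[0]-s[3]+s[1]-s[2];print('slat yaw',np.degrees(np.arctan2(sy[1],sy[0]))-90)
```

```text
plate [0.4995 0.3027 0.008 ] -11.88 [np.float64(0.1483), np.float64(0.2073), np.float64(0.1482), np.float64(0.2077)]
y dir -90 -12.060765416310304
yaw -11.970022059581552 home [0.53002787 0.31152864]
lug top edges z22 [[22.3, 56.2], [24.0, 33.7], [22.4, -33.6], [24.0, -56.3]]
lug base edges z8 [[21.9, 56.6], [22.7, 33.4], [22.5, -34.4], [23.0, -57.4]]
endfence z22 inner [[-89.2, 59.6], [8.2, 59.8]] base z8 [[-90.2, 59.9], [9.8, 59.8]]
slat [0.4668 0.2821 0.02  ] [[-82.1, 15.5], [-39.8, 19.0], [-29.4, -99.5], [-71.8, -102.7]] [[-55.8, -41.9]] [np.float64(0.0425), np.float64(0.119), np.float64(0.0425), np.float64(0.1187)]
slat yaw -6.948976748714443
```

Run:
```python
from h import *
from workcell import bot
st=bot.read_state()
rel(st,[.4668,.2821,.06],toolR(83.05))
```

```text
row [0.32, -0.36, 13.84, -0.04, 0.07, -4.94] min rows 3.3
```

Emit:
servo_tool(plan=[[[0.1,-0.1,3,0,0,-1.5],[0.2,-0.2,6.5,0,0,-3],[0.3,-0.3,10,0,0,-4.5],[0.3,-0.35,12.8,0,0,-4.9],[0.3,-0.35,13.8,0,0,-4.9],[0.3,-0.35,13.8,0,0,-4.9],[0.3,-0.35,13.8,0,0,-4.9]]])

```text
time: 17.6
tool_pos: [0.4673, 0.281, 0.0606]
tcp_rot: [2.355, 2.079, -0.003]
wrist_force: [-0.7, 0.1, 0.8]
width: 0.767
```

Run:
```python
from h import *
st=snap('w15')
rel(st,[.4668,.2821,.010],toolR(83.05))
```

```text
t 17.6 pos [0.4673 0.281  0.0606] xyaw 82.89 z [-0.001 -0.002 -1.   ] F [-0.7  0.1  0.8] w 0.767 q [ 0.5   0.19  2.03 -0.    0.92  0.62]
row [0.11, -0.06, 5.06, -0.07, 0.1, -0.16] min rows 1.2
```

View pics/w15.png

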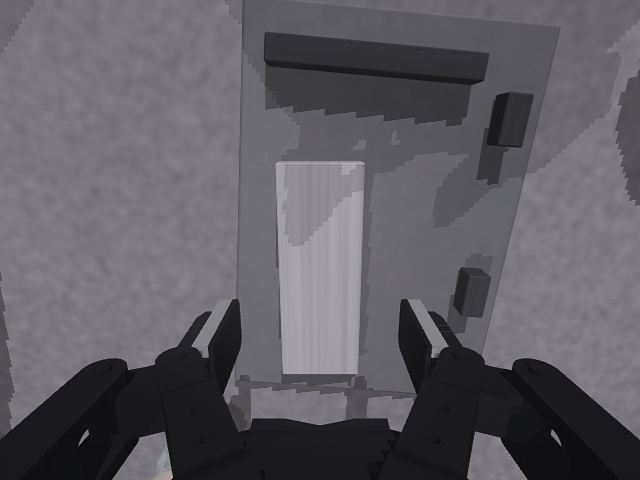

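Run:
```python
from bars import *
w=W('w15');w0=W('w14')
a=[(276,161.5),(364.5,161.5),(358,375),(282,375)]
b=ct([(90,293),(236,281),(263,663),(131,672)],255,50,2.9)
X=np.array([tri([(w,a[j]),(w0,b[j])])[0] for j in range(4)]);print(X.round(4),X.mean(0))
P=np.array([atz(w,u,.02) for u in a]);print(P.mean(0).round(4));st=np.load('pics/w15.npy');Rt=R.from_rotvec(st[3:]).as_matrix();print((Rt.T@(P.mean(0)-st[:3])*100).round(2)); sy=P[0]-P[3]+P[1]-P[2];print(np.degrees(np.arctan2(sy[1],sy[0]))-90)
print((Rt.T@(X.mean(0)-st[:3])*100).round(2))
```

```text
[[0.4521 0.3436 0.0118]
 [0.495  0.3388 0.025 ]
 [0.4809 0.2221 0.0244]
 [0.4391 0.2281 0.0255]] [0.46678813 0.2831588  0.02167017]
[0.467  0.2815 0.02  ]
[ 0.05 -0.04  4.06]
-7.130686567637554
[ 0.21 -0.08  3.89]
```

Emit:
servo_tool(plan=[[[0.05,-0.05,1.5,0,0,0],[0.08,-0.05,3,0,0,0],[0.08,-0.05,4.2,0,0,0],[0.08,-0.05,4.7,0,0,0],[0.08,-0.05,4.95,0,0,0],[0.08,-0.05,5,0,0,0],[0.08,-0.05,5,0,0,0]]])

```text
time: 18.23
tool_pos: [0.4687, 0.283, 0.0126]
tcp_rot: [2.354, 2.079, 0.003]
wrist_force: [0.3, -0.6, 0.4]
width: 0.759
```

Emit:
servo_tool(plan=[[[0,0,0,0,0,0],[0,0,0,0,0,0],[0,0,0,0,0,0],[0,0,0,0,0,0],[0,0,0,0,0,0],[0,0,0,0,0,0]]], claw=3.6, grip_force=20)

```text
time: 18.73
tool_pos: [0.4693, 0.2834, 0.0136]
tcp_rot: [2.353, 2.079, 0.005]
wrist_force: [-1.1, -0.3, 4.8]
width: 0.502
```

Run:
```python
from h import *
from workcell import bot
st=bot.read_state(); info(st)
a=np.radians(-11.97); X=np.array([np.cos(a),np.sin(a)]);Y=np.array([-np.sin(a),np.cos(a)])
h=np.array([.5300,.3115])
t=h-.004*X-.0023*Y; rel(st,[*t,.0136],toolR(78.03))
```

```text
t 18.73 pos [0.4693 0.2834 0.0136] xyaw 82.91 z [ 0.003  0.001 -1.   ] F [-1.1 -0.3  4.8] w 0.502 q [ 0.5   0.26  2.06 -0.    0.82  0.62]
row [3.34, 5.26, 0.02, 0.18, -0.09, 4.88] min rows 1.5
```

Emit:
servo_tool(plan=[[[0.3,0.4,-0.03,0,0,0.4],[0.6,1,-0.03,0,0,1],[1,1.6,-0.03,0,0,1.6],[1.4,2.2,-0.03,0,0,2.2],[1.8,2.8,-0.03,0,0,2.8],[2.2,3.4,-0.03,0,0,3.4],[2.6,4,-0.03,0,0,4],[2.9,4.6,-0.03,0,0,4.6],[3.2,5,-0.03,0,0,4.9],[3.3,5.25,-0.03,0,0,4.9],[3.3,5.25,-0.03,0,0,4.9],[3.3,5.25,-0.03,0,0,4.9]]])

```text
time: 19.73
tool_pos: [0.5254, 0.3096, 0.014]
tcp_rot: [2.44, 1.977, 0.005]
wrist_force: [-0.5, -1.0, -1.6]
width: 0.505
```

Run:
```python
from h import *
st=snap('w16')
a=np.radians(-11.97); X=np.array([np.cos(a),np.sin(a)]);Y=np.array([-np.sin(a),np.cos(a)])
d=st['tool_pos'][:2]-[.53,.3115]; print('TCP rel home mm',d@X*1000,d@Y*1000)
```

```text
t 19.73 pos [0.5254 0.3096 0.014 ] xyaw 78.01 z [ 0.003  0.001 -1.   ] F [-0.5 -1.  -1.6] w 0.505 q [ 0.49  0.36  1.92 -0.    0.86  0.7 ]
TCP rel home mm -4.117155277633078 -2.801351900811362
```

View pics/w16.png

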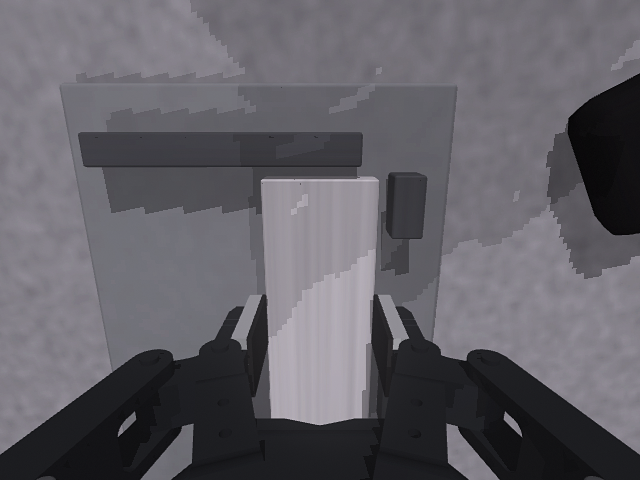

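Emit:
servo_tool(plan=[[[0.1,0,0.02,0,0,0],[0.2,0,0.04,0,0,0],[0.3,0,0.04,0,0,0],[0.35,0,0.04,0,0,0],[0.35,0,0.04,0,0,0]]])

```text
time: 20.2
tool_pos: [0.5258, 0.3131, 0.0137]
tcp_rot: [2.44, 1.977, 0.004]
wrist_force: [-1.2, -1.0, 0.8]
width: 0.507
```

Emit:
servo_tool(plan=[[[0.05,0,0,0,0,0],[0.1,0,0,0,0,0],[0.12,0,0,0,0,0],[0.12,0,0,0,0,0]]])

```text
time: 20.53
tool_pos: [0.526, 0.3141, 0.0137]
tcp_rot: [2.44, 1.977, 0.004]
wrist_force: [-0.5, -1.6, 0.4]
width: 0.51
```

Emit:
servo_tool(plan=[[[0.05,0,0,0,0,0],[0.1,0,0,0,0,0],[0.12,0,0,0,0,0],[0.12,0,0,0,0,0]]])

```text
time: 20.87
tool_pos: [0.526, 0.3141, 0.0137]
tcp_rot: [2.439, 1.977, 0.001]
wrist_force: [-1.0, -4.9, 3.0]
width: 0.506
```

Emit:
servo_tool(plan=[[[0.05,0.1,0,0,0,0],[0.05,0.2,0,0,0,0],[0.05,0.28,0,0,0,0],[0.05,0.34,0,0,0,0],[0.05,0.34,0,0,0,0]]])

```text
time: 21.28
tool_pos: [0.5279, 0.3137, 0.0137]
tcp_rot: [2.44, 1.978, -0.004]
wrist_force: [-4.5, -2.7, 5.8]
width: 0.506
```

Run:
```python
from h import *
st=snap('w17')
i=cv2.imread('pics/w17.png'); crop(i,240,120,440,320,3.6,'pics/w17c.png')
```

```text
t 21.28 pos [0.5279 0.3137 0.0137] xyaw 78.05 z [-0.001 -0.002 -1.   ] F [-4.5 -2.7  5.8] w 0.506 q [ 0.5   0.37  1.91 -0.    0.87  0.71]
```

View pics/w17c.png

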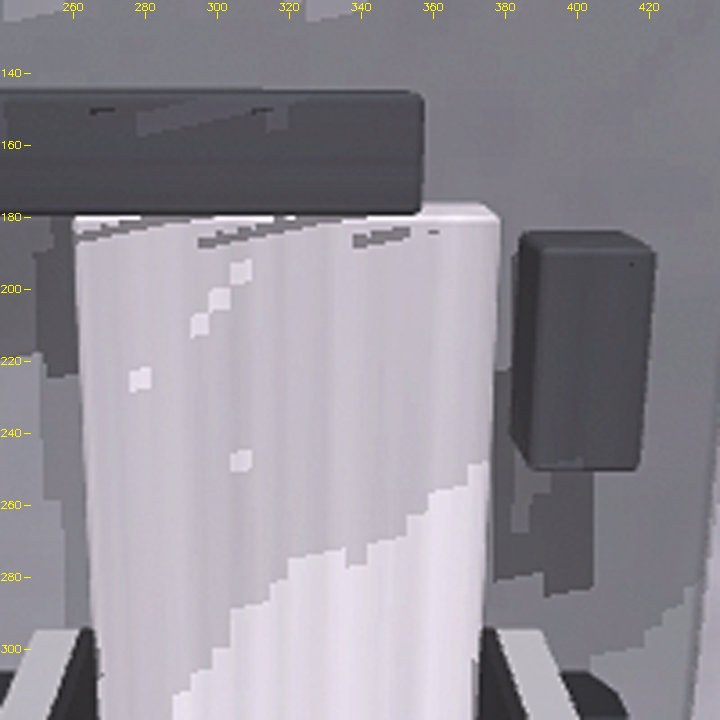

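Emit:
servo_tool(plan=[[[0,0.1,-0.05,0,0,0],[0,0.2,-0.08,0,0,0],[0,0.25,-0.08,0,0,0],[0,0.25,-0.08,0,0,0]]])

```text
time: 21.67
tool_pos: [0.5304, 0.3131, 0.0141]
tcp_rot: [2.44, 1.977, -0.004]
wrist_force: [-0.6, -1.2, -2.0]
width: 0.502
```

Emit:
servo_tool(plan=[[[0.05,0.03,0.02,0,0,0],[0.1,0.06,0.04,0,0,0],[0.1,0.1,0.04,0,0,0],[0.1,0.1,0.04,0,0,0]]])

```text
time: 22.0
tool_pos: [0.5306, 0.3132, 0.0138]
tcp_rot: [2.44, 1.978, -0.009]
wrist_force: [-4.3, -3.8, 4.3]
width: 0.504
```

Run:
```python
from h import *
st=snap('w18')
i=cv2.imread('pics/w18.png'); crop(i,240,120,440,320,3.6,'pics/w18c.png')
```

```text
t 22.0 pos [0.5306 0.3132 0.0138] xyaw 78.06 z [-0.004 -0.004 -1.   ] F [-4.3 -3.8  4.3] w 0.504 q [ 0.49  0.37  1.9  -0.    0.87  0.7 ]
```

View pics/w18c.png

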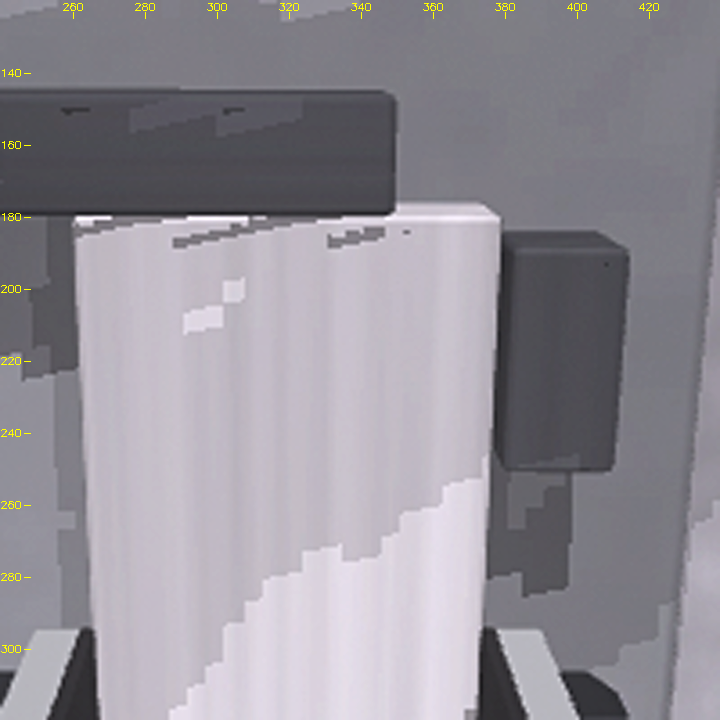

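Emit:
servo_tool(plan=[[[0.05,0.05,0,0,0,0],[0.08,0.1,0,0,0,0],[0.08,0.12,0,0,0,0],[0.08,0.12,0,0,0,0]]])

```text
time: 22.38
tool_pos: [0.5306, 0.3131, 0.0138]
tcp_rot: [-2.44, -1.978, 0.014]
wrist_force: [-5.8, -4.7, 4.5]
width: 0.506
```

Emit:
servo_tool(plan=[[[0,0,0,0,0,0],[0,0,0,0,0,0],[0,0,0,0,0,0],[0,0,0,0,0,0]]], claw=5.4)

```text
time: 22.72
tool_pos: [0.5316, 0.3138, 0.0142]
tcp_rot: [2.44, 1.978, -0.01]
wrist_force: [0.0, 0.1, 0.1]
width: 0.629
```

Run:
```python
from h import *
st=snap('w19')
i=cv2.imread('pics/w19.png'); crop(i,240,120,440,320,3.6,'pics/w19c.png')
```

```text
t 22.72 pos [0.5316 0.3138 0.0142] xyaw 78.05 z [-0.005 -0.004 -1.   ] F [0.  0.1 0.1] w 0.629 q [ 0.49  0.37  1.9  -0.    0.88  0.7 ]
```

View pics/w19.png

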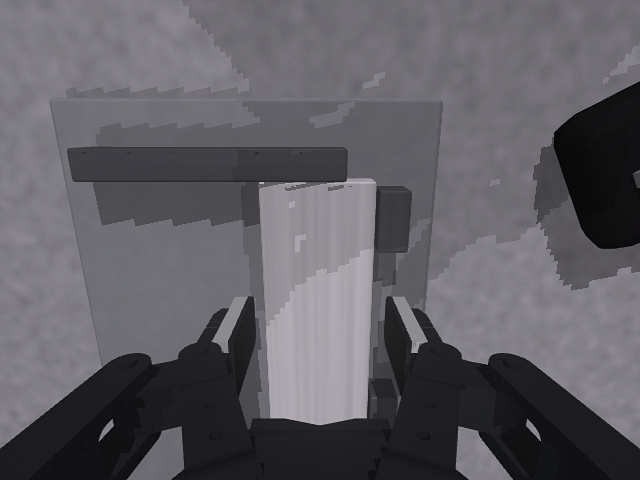

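Emit:
servo_tool(plan=[[[0,0,-1.5,0,0,0],[0,0,-4,0,0,0],[-1,0,-7.5,0,0,0],[-3,0,-10.5,0,0,0],[-4,0,-12,0,0,0],[-4,0,-12,0,0,0],[-4,0,-12,0,0,0]]])

```text
time: 23.35
tool_pos: [0.525, 0.2753, 0.136]
tcp_rot: [2.441, 1.977, -0.005]
wrist_force: [-0.0, -0.2, 0.1]
width: 0.636
```

Run:
```python
from h import *
st=snap('w20')
i=cv2.imread('pics/w20.png'); crop(i,180,20,440,300,2.7,'pics/w20c.png')
```

```text
t 23.35 pos [0.525  0.2753 0.136 ] xyaw 78.0 z [-0.002 -0.003 -1.   ] F [-0.  -0.2  0.1] w 0.636 q [ 0.44  0.19  1.88 -0.    1.08  0.65]
```

View pics/w20c.png

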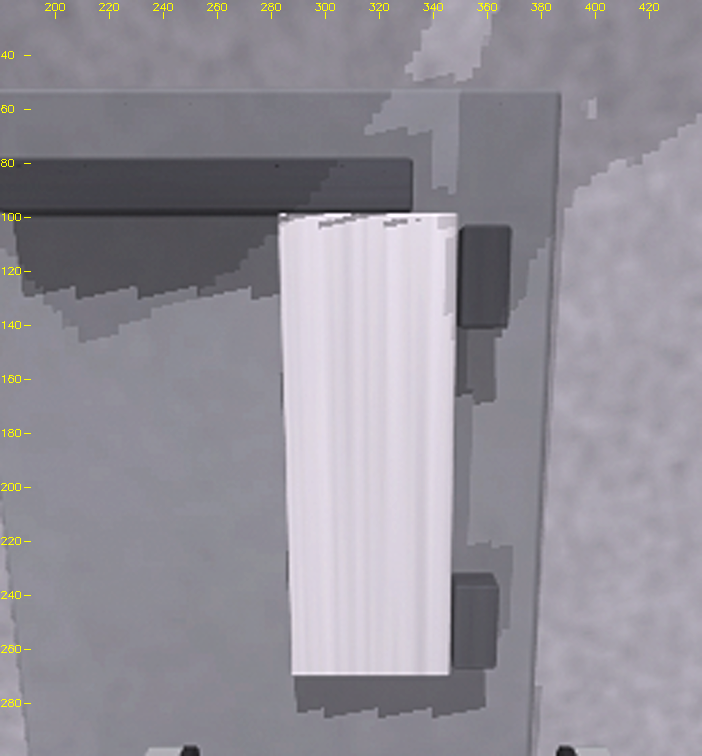

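Run:
```python
from bars import *
from workcell import bot
w=W('w20'); P=np.array([atz(w,u,.02) for u in ct([(279,214),(457,213),(450,674),(291,674)],180,20,2.7)]); m=P.mean(0)
sy=P[0]-P[3]+P[1]-P[2];print(m.round(4),'yaw',np.degrees(np.arctan2(sy[1],sy[0]))-90,[np.linalg.norm(P[i]-P[(i+1)%4]).round(4) for i in range(4)])
st=bot.read_state(); rel(st,[m[0],m[1],.05],toolR(78.05)); rel(st,[m[0],m[1],.0105],toolR(78.05))
```

```text
[0.5295 0.3115 0.02  ] yaw -11.81625608632018 [np.float64(0.0431), np.float64(0.1188), np.float64(0.0439), np.float64(0.1186)]
row [3.71, -0.18, 8.42, -0.22, 0.27, -0.03] min rows 2.2
row [3.73, -0.16, 12.37, -0.22, 0.27, -0.03] min rows 3.1
```

Emit:
servo_tool(plan=[[[1.5,-0.05,2.5,-0.1,0.1,0],[3,-0.1,5.5,-0.2,0.2,0],[3.7,-0.1,8.5,-0.2,0.3,0],[3.7,-0.1,10.5,-0.2,0.3,0],[3.7,-0.1,11.6,-0.2,0.3,0],[3.7,-0.1,12.2,-0.2,0.3,0],[3.7,-0.1,12.5,-0.2,0.3,0],[3.7,-0.1,12.5,-0.2,0.3,0],[3.7,-0.1,12.5,-0.2,0.3,0]]])

```text
time: 24.15
tool_pos: [0.531, 0.3115, 0.0103]
tcp_rot: [-2.441, -1.977, -0.003]
wrist_force: [0.4, 0.2, -0.5]
width: 0.634
```

Run:
```python
from h import *
st=snap('w21')
rel(st,[.5302,.3115,.0105],toolR(78.05))
```

```text
t 24.15 pos [0.531  0.3115 0.0103] xyaw 78.01 z [ 0.001  0.001 -1.   ] F [ 0.4  0.2 -0.5] w 0.634 q [0.49 0.37 1.91 0.   0.86 0.7 ]
row [-0.01, -0.08, -0.02, 0.06, -0.1, -0.04] min rows 0.0
```

View pics/w21.png

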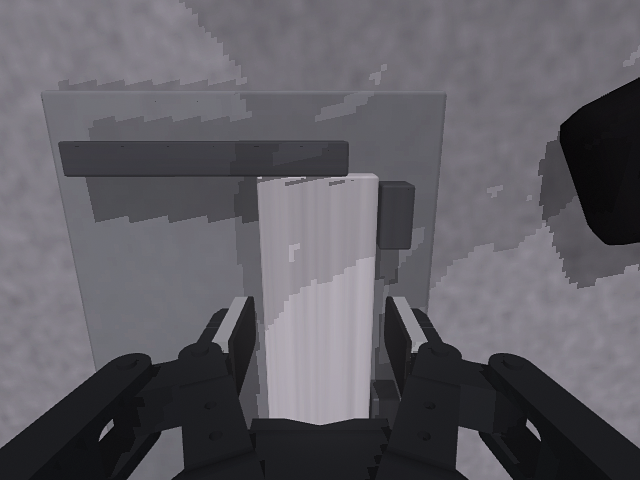

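Emit:
servo_tool(plan=[[[0,0,0,0,0,0],[0,0,0,0,0,0],[0,0,0,0,0,0],[0,0,0,0,0,0],[0,0,0,0,0,0],[0,0,0,0,0,0]]], claw=3.4, grip_force=45)

```text
time: 24.7
tool_pos: [0.5312, 0.312, 0.0123]
tcp_rot: [-2.441, -1.977, -0.005]
wrist_force: [-4.9, -0.2, 6.7]
width: 0.497
```

Emit:
servo_tool(plan=[[[-0.05,-0.05,-0.1,0,0,0],[-0.1,-0.1,-0.5,0,0,0],[-0.15,-0.1,-1.2,0,0,0],[-0.15,-0.1,-2.2,0,0,0],[-0.15,-0.1,-3.5,0,0,0],[-0.15,-0.1,-5.5,0,0,0],[-0.15,-0.1,-8,0,0,0],[-0.15,-0.1,-10.5,0,0,0],[-0.15,-0.1,-11.5,0,0,0],[-0.15,-0.1,-11.5,0,0,0]]])

```text
time: 25.53
tool_pos: [0.5325, 0.312, 0.1323]
tcp_rot: [2.441, 1.976, 0.019]
wrist_force: [-0.1, 0.5, -0.9]
width: 0.49
```

Run:
```python
from h import *
st=snap('w22')
i=cv2.imread('pics/w22.png'); crop(i,230,140,410,320,4,'pics/w22c.png')
rel(st,[.5589,-.0145,.12],toolR(101.66))
```

```text
t 25.53 pos [0.5325 0.312  0.1323] xyaw 78.0 z [ 0.01   0.007 -1.   ] F [-0.1  0.5 -0.9] w 0.49 q [0.49 0.23 1.84 0.   1.06 0.7 ]
row [-31.39, 9.36, 1.04, 0.57, -0.39, -23.67] min rows 7.9
```

View pics/w22c.png

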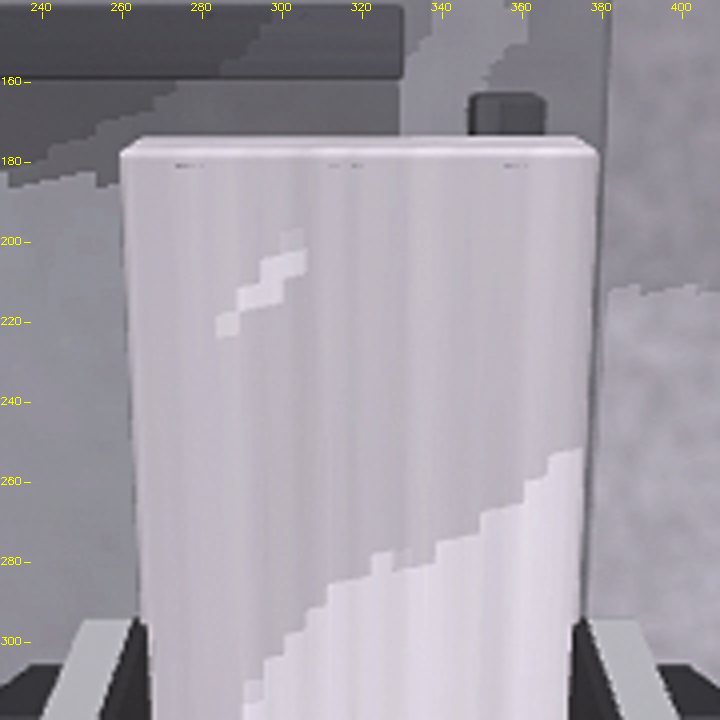

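Run:
```python
from h import *
from workcell import bot
o=TTC[:3,3]
for uv in [(260,178.5),(379,178.5)]:
    d=TTC[:3,:3]@np.array([(uv[0]-CXW)/FW,(uv[1]-CYW)/FW,1]); print((o+d*(-.0077-o[2])/d[2]).round(4))
st=bot.read_state(); rel(st,[.5588,-.0138,.115],toolR(101.66))
```

```text
[ 0.058  -0.0223 -0.0077]
[ 0.058   0.0208 -0.0077]
row [-31.22, 9.46, 1.34, 0.38, -0.28, -23.67] min rows 7.8
```

Emit:
servo_tool(plan=[[[-1.5,0.5,0,0,0,-1.2],[-4,1.2,0,0.1,0,-3],[-7.5,2.3,0.1,0.1,-0.1,-6],[-11,3.4,0.3,0.2,-0.1,-9],[-14.5,4.5,0.5,0.2,-0.1,-12],[-18,5.6,0.6,0.3,-0.2,-15],[-21.5,6.6,0.8,0.3,-0.2,-17.5],[-25,7.7,1,0.4,-0.3,-20],[-28,8.6,1.2,0.4,-0.3,-22],[-30.3,9.2,1.3,0.4,-0.3,-23.2],[-31.15,9.45,1.3,0.4,-0.3,-23.7],[-31.15,9.45,1.3,0.4,-0.3,-23.7],[-31.15,9.45,1.3,0.4,-0.3,-23.7]]])

```text
time: 26.67
tool_pos: [0.5578, -0.0129, 0.114]
tcp_rot: [-1.984, -2.432, 0.002]
wrist_force: [0.3, 0.6, -1.4]
width: 0.495
```

Run:
```python
from h import *
st=snap('w23')
rel(st,[.5586,-.0131,.0645],toolR(101.66))
```

```text
t 26.67 pos [ 0.5578 -0.0129  0.114 ] xyaw 101.59 z [-0.003  0.001 -1.   ] F [ 0.3  0.6 -1.4] w 0.495 q [-0.07  0.15  1.97  0.    1.03 -0.27]
row [-0.04, 0.08, 4.95, -0.15, -0.06, -0.07] min rows 1.2
```

View pics/w23.png

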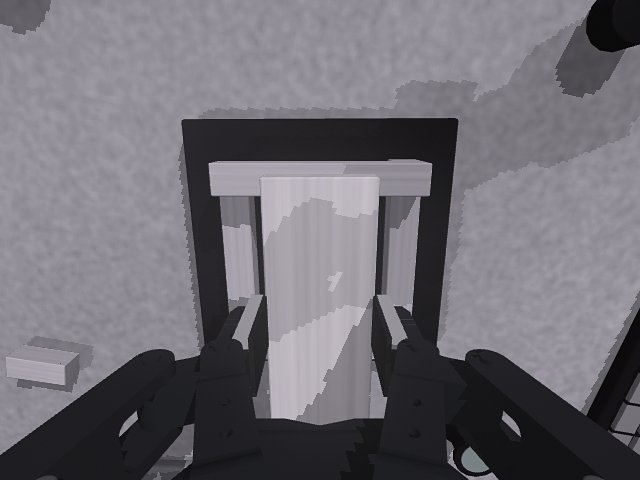

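Emit:
servo_tool(plan=[[[0,0,1,0,0,0],[0,0.05,2.2,-0.1,-0.1,0],[0,0.05,3.3,-0.1,-0.1,0],[0,0.05,4.2,-0.1,-0.1,0],[0,0.05,4.7,-0.1,-0.1,0],[0,0.05,4.9,-0.1,-0.1,0],[0,0.05,5,-0.1,-0.1,0],[0,0.05,5,-0.1,-0.1,0]]])

```text
time: 27.38
tool_pos: [0.5587, -0.012, 0.0644]
tcp_rot: [1.984, 2.435, -0.001]
wrist_force: [0.0, -0.2, -1.2]
width: 0.497
```

Run:
```python
from h import *
st=snap('w24')
i=cv2.imread('pics/w24.png'); crop(i,190,110,450,320,3,'pics/w24c.png')
rel(st,[.5586,-.0131,.0610],toolR(101.66))
```

```text
t 27.38 pos [ 0.5587 -0.012   0.0644] xyaw 101.67 z [ 0.    -0.001 -1.   ] F [ 0.  -0.2 -1.2] w 0.497 q [-0.07  0.21  2.01 -0.    0.93 -0.27]
row [-0.1, -0.03, 0.34, -0.01, 0.05, 0.01] min rows 0.1
```

View pics/w24c.png

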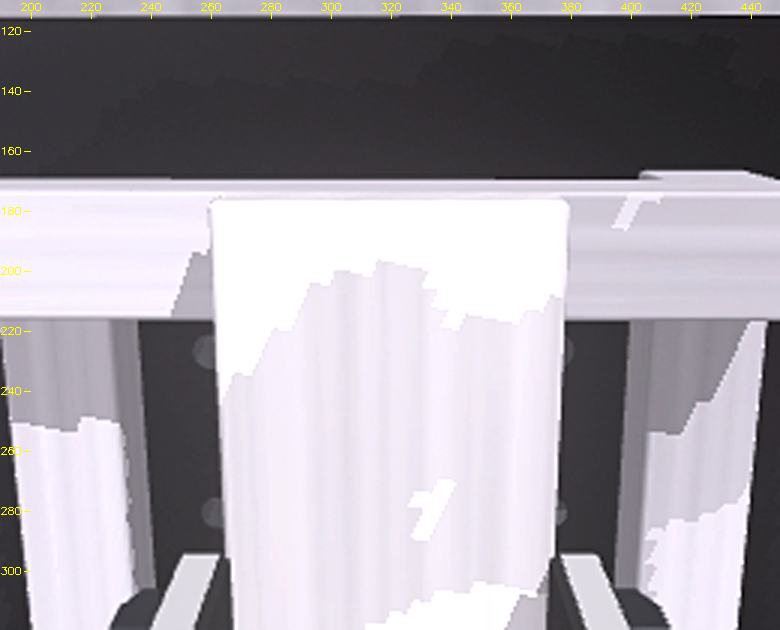

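Emit:
servo_tool(plan=[[[-0.05,-0.02,0.1,0,0,0],[-0.1,-0.03,0.2,0,0,0],[-0.1,-0.03,0.27,0,0,0],[-0.1,-0.03,0.33,0,0,0],[-0.1,-0.03,0.33,0,0,0]]])

```text
time: 27.85
tool_pos: [0.5588, -0.0133, 0.0614]
tcp_rot: [1.984, 2.435, -0.0]
wrist_force: [0.2, -0.2, -2.0]
width: 0.497
```

Emit:
servo_tool(plan=[[[0,0,0.03,0,0,0],[0,0,0.06,0,0,0],[0,0,0.08,0,0,0],[0,0,0.08,0,0,0]]])

```text
time: 28.18
tool_pos: [0.5587, -0.0132, 0.0606]
tcp_rot: [1.984, 2.435, -0.001]
wrist_force: [-0.2, -0.1, -1.4]
width: 0.497
```

Emit:
servo_tool(plan=[[[0,0,0.03,0,0,0],[0,0,0.06,0,0,0],[0,0,0.1,0,0,0],[0,0,0.1,0,0,0]]])

```text
time: 28.52
tool_pos: [0.5588, -0.0132, 0.0603]
tcp_rot: [1.984, 2.435, -0.001]
wrist_force: [-1.9, 0.4, 5.0]
width: 0.493
```

Contact at TCP z ≈ 0.0603 as expected (slat centre ≈ 0.062). Release.

Emit:
servo_tool(plan=[[[0,0,0,0,0,0],[0,0,0,0,0,0],[0,0,0,0,0,0],[0,0,0,0,0,0],[0,0,0,0,0,0]]], claw=5.8)

```text
time: 28.93
tool_pos: [0.5589, -0.0132, 0.0602]
tcp_rot: [1.984, 2.435, -0.0]
wrist_force: [0.3, -0.5, 0.3]
width: 0.678
```

Run:
```python
from h import *
snap('w25')
```

```text
t 28.93 pos [ 0.5589 -0.0132  0.0602] xyaw 101.65 z [ 0.001 -0.001 -1.   ] F [ 0.3 -0.5  0.3] w 0.678 q [-0.07  0.21  2.01 -0.    0.92 -0.27]
```

View pics/w25.png

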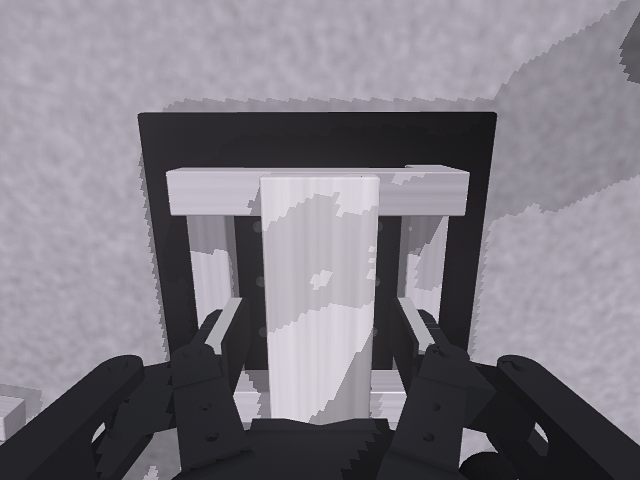

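Both fingers are clear of the slat (its edges at u≈262 and 378, fingers at 242 and 400). Retreat straight up.

Emit:
servo_tool(plan=[[[0,0,-0.5,0,0,0],[0,0,-1.5,0,0,0],[0,0,-3,0,0,0],[0,0,-5.5,0,0,0],[-1,0,-8.5,0,0,0],[-3,0,-11,0,0,0],[-5,0,-12.5,0,0,0],[-5,0,-12.5,0,0,0],[-5,0,-12.5,0,0,0]]])

```text
time: 29.73
tool_pos: [0.5702, -0.0629, 0.1877]
tcp_rot: [1.984, 2.43, 0.003]
wrist_force: [-0.5, 0.6, -0.5]
width: 0.682
```

Run:
```python
from h import *
from workcell import viewer
snap('w26')
i=cv2.imread('pics/w26.png'); crop(i,180,20,460,290,2.6,'pics/w26c.png')
c=viewer.read_camera('scene'); cv2.imwrite('pics/scene1.png',c['color'][:,:,::-1])
```

```text
t 29.73 pos [ 0.5702 -0.0629  0.1877] xyaw 101.55 z [ 0.005 -0.001 -1.   ] F [-0.5  0.6 -0.5] w 0.682 q [-0.15  0.1   1.88 -0.    1.16 -0.35]
```

View pics/w26c.png

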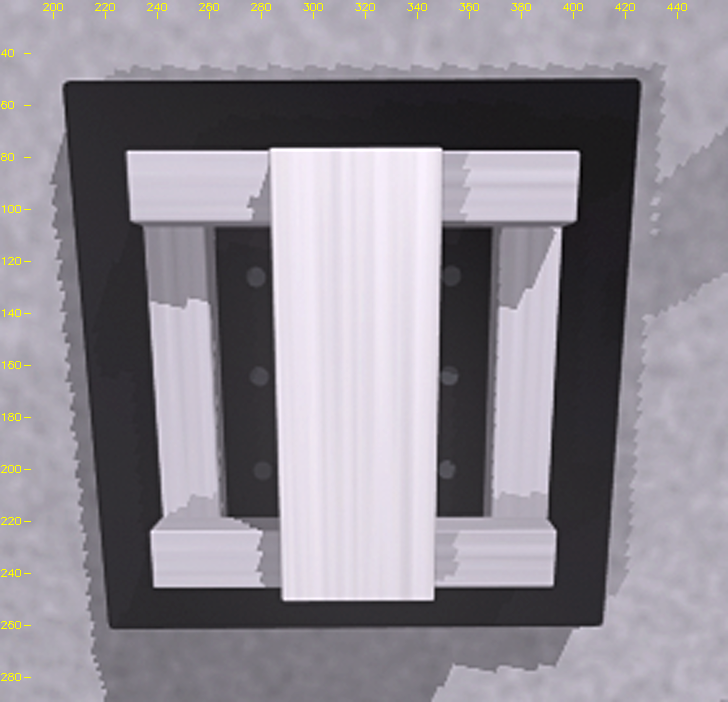

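View pics/scene1.png

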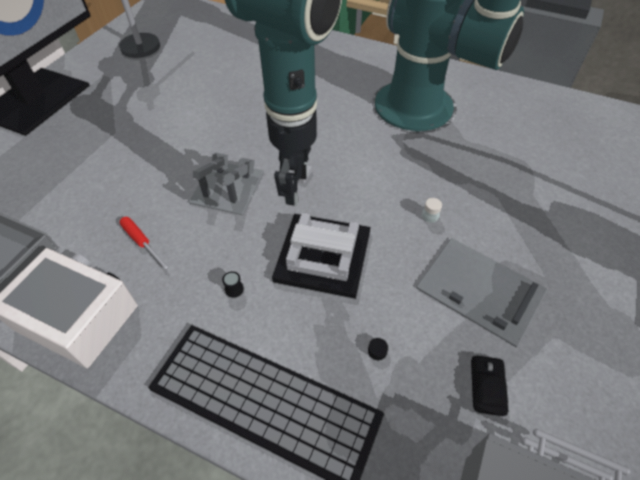

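Run:
```python
from bars import *
w=W('w26'); c=np.array([.5588,-.0145]);a=np.radians(11.66);Q=np.array([[np.cos(a),-np.sin(a)],[np.sin(a),np.cos(a)]])
fr=lambda uv,z:((np.array([atz(w,u,z)[:2] for u in ct(uv,180,20,2.6)])-c)@Q*1000).round(1)
d=fr([(256,276),(451,276),(260,376),(449,376),(263,470),(447,469)],.02);print('dots',d.tolist(),d.mean(0))
for n,z,uv in (('slat',.068,[(270,149),(442,149),(434,600),(283,600)]),('A',.056,[(127,152),(579,152),(577,220),(131,220)]),('B',.056,[(151,530),(556,530),(553,586),(154,586)]),
 ('near R edges',.038,[(144,228),(161,517)]),('far L edges',.038,[(562,228),(548,494)])):
    f=fr(uv,z);print(n,f.tolist(),f.mean(0).round(1))
```

```text
dots [[-31.7, 30.4], [28.3, 30.3], [-31.4, 0.2], [28.4, 0.1], [-31.4, -29.7], [28.4, -29.5]] [-1.56666667  0.3       ]
slat [[-22.2, 59.6], [21.0, 59.6], [21.2, -59.1], [-22.0, -59.0]] [-0.5  0.3]
A [[-60.8, 60.6], [57.9, 60.5], [58.5, 43.7], [-60.9, 43.9]] [-1.3 52.2]
B [[-61.1, -41.1], [57.6, -41.5], [57.6, -58.6], [-61.3, -58.3]] [ -1.8 -49.9]
near R edges [[-61.4, 43.1], [-61.7, -41.3]] [-61.6   0.9]
far L edges [[58.1, 42.9], [58.2, -34.3]] [58.2  4.3]
```

Run:
```python
from workcell import finish_job
print(finish_job())
```

```text
the job is handed in; nothing more can be done
None
```

The riser is built and the job is handed in, at about 30 s of the 72 s allowed. No verdict is reported, so the figures below are my own camera measurements.

- **Upper bars:** I lifted both rack bars square to the slope and laid them crosswise on the lower pair. In the final view, taking the plate's dots as the zero, they lie at (x, y) = (0.3, 51.9) and (−0.2, −50.2) mm. The lower bars still showed their outer edges about 60 mm either side of the centre, as at the start.
- **Slat in the corner:** I slid the slat against the end fence, then the side fence, with a wrist force under 10 N. I let go and checked from above that it touched the end fence and both lugs. Its measured centre was within about 0.5 mm and 0.2° of home.
- **Slat on the stack:** I picked it up only after that check and laid it across the middle. In the final view it is centred at about (1.1, 0.0) mm, parallel to the stage's y axis and with its ends flush. The arm then withdrew and touches nothing.

**Checks that disagreed:**
- The final wrist view put everything about 1.5 mm off in x compared with the earlier views, which is within the stated calibration. I removed that using the plate's dots.
- Heights measured from two views came out up to 1.7 mm off the given values: the stage top at 18.6 against 20 mm, and the slat top at 21.7 against 20 mm.
- The first push along x stopped about 2 mm short of the side fence because the slat was pressing on the base plate. I eased it up slightly and pushed again.

I checked the other things on the bench only by looking at the scene picture. None appeared to have moved.

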